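# Load power packs from the charging station into the carry caddy and clamp the row

## Task

The charged power packs have to go out to the hand-out desk: for each pack in the white charging station, press it down until it springs up, draw it out, set it upright in the open loading bay of the blue caddy and slide it under the two aluminium strips towards the far end. When every pack is under the strips, push the grey stop along until the row is closed up between it and the far wall, and only then flip the red cam lever right over to clamp the stop. Leave the caddy standing on the table, and do not disturb the shoe box, the orange can or the mug.

Things in the scene. Friction and masses are not known exactly. Their poses are not given: they have to be found in the camera images.
- dock: White charging station, 250 (x) x 90 (y) x 85 mm tall, fixed to the table. Origin: centre of its underside. Five upright wells in a row along its x axis, at x = -88, -44, 0, 44 and 88 mm, y = 0, each 24 (x) x 57 (y) mm, some empty. An empty well shows a black plate deep down.
- dock_top (a point): Middle of the station's top. A held pack stands 11 mm proud of it (pack centre 57 mm above the table) and cannot be pulled out. Pressed straight down 6 to 9 mm (6 to 7 N; it bottoms out at 9 mm) and let go, it springs up 30 mm (centre 87 mm above the table). There it rests on a spring lift, can be lifted straight out and does not latch again.
- caddy: Blue carry caddy, loose on the table, 3 kg, 240 (x) x 72 (y) x 57 mm tall. Origin: centre of its underside. An open channel along its x axis: floor 5 mm thick, 60 mm between the side walls, far wall's inner face at x = +116 mm, low near wall (25 mm tall) at x = -118 mm. It slides aside if pushed with more than about 15 N.
- bay (a point): Point on the channel's floor (5 mm up) in the loading bay, at caddy x = -30 mm: the bay is open from above between the grey stop's face and x = 0. A pack stands here with its thickness along the caddy's x, its width along y, its centre 44 mm above the table. Its axes are the caddy's.
- far_end (a point): Middle of the foot of the far wall's inner face, caddy x = +116 mm. From caddy x = 0 to 120 mm two aluminium strips, 53 to 57 mm above the table, overhang the channel from both sides and leave a 44 mm gap: pack bodies pass under them (4 mm to spare when standing) while the heads stand up through the gap (head top 83 mm above the table).
- pack0_center (a point): Power pack (may be absent), 0.11 to 0.18 kg, 22 mm thick (its x), 78 mm tall (its z): orange body 54 mm wide (its y) and 44 mm tall, on it a black head 38 mm wide, 22 mm thick, 34 mm tall. This point is its centre, 39 mm below the head's top. Gripped by the head across its 38 mm width the fingers stay above the strips. It also fits turned half round.
- pack1_center (a point): Power pack (may be absent), 0.11 to 0.18 kg, 22 mm thick (its x), 78 mm tall (its z): orange body 54 mm wide (its y) and 44 mm tall, on it a black head 38 mm wide, 22 mm thick, 34 mm tall. This point is its centre, 39 mm below the head's top. Gripped by the head across its 38 mm width the fingers stay above the strips. It also fits turned half round.
- pack2_center (a point): Power pack (may be absent), 0.11 to 0.18 kg, 22 mm thick (its x), 78 mm tall (its z): orange body 54 mm wide (its y) and 44 mm tall, on it a black head 38 mm wide, 22 mm thick, 34 mm tall. This point is its centre, 39 mm below the head's top. Gripped by the head across its 38 mm width the fingers stay above the strips. It also fits turned half round.
- pack3_center (a point): Power pack (may be absent), 0.11 to 0.18 kg, 22 mm thick (its x), 78 mm tall (its z): orange body 54 mm wide (its y) and 44 mm tall, on it a black head 38 mm wide, 22 mm thick, 34 mm tall. This point is its centre, 39 mm below the head's top. Gripped by the head across its 38 mm width the fingers stay above the strips. It also fits turned half round.
- pack4_center (a point): Power pack (may be absent), 0.11 to 0.18 kg, 22 mm thick (its x), 78 mm tall (its z): orange body 54 mm wide (its y) and 44 mm tall, on it a black head 38 mm wide, 22 mm thick, 34 mm tall. This point is its centre, 39 mm below the head's top. Gripped by the head across its 38 mm width the fingers stay above the strips. It also fits turned half round.
- stop_face (a point): Grey stop of the caddy, 30 mm thick along the caddy's x, same outline as a pack (54 mm wide, above the strips 38 mm wide), top 73.5 mm above the table. This point is the middle of its front face (towards the far wall, caddy +x), 60 mm above the table; its rear face is 30 mm behind. Its axes are the caddy's.
- stop (a joint): How far the stop has been slid towards the far wall, in m, 0 to 0.160; at 0 its front face is at caddy x = -75 mm. It slides with about 1.2 N of friction and stays where it is left; it is parked at 0 to 12 mm at the start. A full row adds up to 5 N of friction: push it from behind with about 10 N, less than moves the caddy.
- lever (a joint): Red cam lever on the stop, rad: 0 open (leans 50 degrees from vertical to the caddy's left, +y), 1.745 clamped (50 degrees to the -y side). Its hinge, along the caddy's x, lies 15 mm behind the stop's face at caddy y = +27 mm, 66 mm above the table. It stiffens past the middle (about 0.12 Nm) and stays where left; push it towards -y some 15 to 25 mm above the hinge.
- lever_tip (a point): Free end of the red lever, 50 mm from its hinge; the lever is 12 mm broad along the caddy's x and 7 mm thick.
- shoebox: Bystander: shoe box with blue lid, 220 x 130 x 87 mm tall. Origin: centre of its underside.
- canister: Bystander: orange can, 60 mm across and 150 mm tall. Origin: centre of its underside.
- mug: Bystander: blue mug, 80 mm across and 95 mm tall. Origin: centre of its underside.
Not all that is in view belongs to the job. Leave any green or turquoise look-alike of the part that bears pack0_center alone. What is shaped like the part that bears pack3_center but purple is not meant.

How it is judged:
By the outcome, as a careful person would: the job done as asked, in the order asked, and still so for the second after the job is handed in, with the robot touching nothing.
Of pack0, pack1, pack2, pack3, pack4 only 3 to 4 are there at a start; the rules pass over those that are not, and their reading is None.
At some moment in a run one of caddy may be knocked a few centimetres aside while the robot is not near it.
It also fails if it takes over 210 s, if anything falls off the work surface, if the arm or the gripper's body presses on something with over 40 N, if the wrist force passes 120 N, or if a joint passes its speed limit or range.

## Robot

A 7-joint arm with a two-finger parallel gripper is mounted at the origin on the work surface. World frame = base frame: x ahead of the robot, y to its left, z up, the work surface at z = 0. Lengths are in m, angles in rad, forces in N, time in s.
With the tool pointing down it reaches from about 0.425 to 0.925 m from the base axis. Payload 6.8 kg.
Tool frame: the origin (TCP) lies at the very end of the fingers, on their centre line; the grasp point (between the pads) lies 19 mm behind it; z points along the fingers, y is the line along which they close (so a half turn about z gives the same grasp; the last joint's range is limited). The gripper opens to 88 mm and grips with 3 to 60 N. Pads are 20 mm wide; open, the fingers measure 115 mm over their backs; the gripper's body (75 mm by 178 mm) begins 61 mm behind the grasp point.
Start: joints at [-0.108, 0.477, 0.022, 1.555, -0.011, 1.109, -0.083], TCP at [0.675, 0, 0.223] pointing down, gripper open.
Joint ranges: [-2.96, 2.96], [-0.34, 2.1], [-1.41, 1.46], [0.24, 2.44], [-1.37, 4.51], [0.17, 1.92], [-2.96, 2.96]. Speed limits (rad/s): [2.39, 2.39, 3.14, 3.14, 3.14, 3.14, 3.14].

## Interface

Orientations are given as a 3x3 rotation matrix whose columns are the frame's x, y, z axes.
In Python, from station import arm gives the robot as it stands.
- The arm moves only by the shell command python3 -m crank 'ROWS'. ROWS is JSON, one flat list of numbers, 7 for each row, row after row: the turn, a rotation vector about the tool's x, y, z in units of 0.1 rad (1.0 is 0.1 rad), then the shift along the tool's x, y, z in units of 2.5 cm (1.0 is 2.5 cm), then the closure, from 0 (fully open) to 1 (shut). A call has 1 to 8 rows; each row shifts and turns the commanded pose from where the row before left it, along the tool's axes as they then stand; what a row does not reach is not made up. A row lasts 1/12 s, in which the tool goes at most 41.7 mm and 7.16 degrees, less where a joint would pass 70% of its speed; a pose out of reach is approached as far as the arm can. A call with a number of a shift or a turn outside -1 to 1 is refused whole. A call with a gripper value outside its range is refused whole. The fingers move at their own pace and stop on an object; the grip force is fixed at half the most. Time passes only in rows, so rows that do not move let the fingers close. It gives the time, the measured TCP pose, the force, the opening and the grip force at its end, in the units of the state.
- arm.get_state(): the state, without advancing time (a new reading comes with each control period).
- arm.grab_frame(name): name is "scene" or "side" or "wrist"; returns a dict with "pixels" (400x640x3 uint8, red, green, blue), "fx", "fy", "cx", "cy" (pixels), "xyz" and "attitude" of the camera in the world. Camera axes: x right, y down, z forward; pixel columns grow to the right and rows downward; lengths in m; the calibration is good to about 2 mm. A picture is of the moment at which its call begins. There is no depth.
- arm.close_job(): hands the job in; it is judged then, once.
Trained networks look in a picture, given as the dict that the camera call returned (one of the last four; its "shot" number tells which), for a name from the list of things; names that differ only in an ending like _2 or _b are one class to them, and where a whole thing is asked for, a point or a joint stands for the part that bears it (a point fixed in the world has none). Each returns a list of dicts, best first, with "confidence" (0 to 1); they miss things now and then, are a little off and sometimes report something else, mostly with a low value. They report only what shows in the picture. A call takes as long as a camera call. They do not tell look-alikes from the thing itself.
- arm.search_frame(picture, query): "point" ([row, column] in pixels, amid what is visible of it).
- arm.cut_out(picture, query): "pixels" (400x640 bool, what is visible of it) and "point" ([row, column] in pixels, amid what is visible of it).
- arm.pinpoint(picture, query): "point" ([row, column] in pixels: a listed point, or the origin of a listed thing).
The state is a dict: "time_s": time; "joints": joint angles; "joint_velocities": joint speeds; "effort": joint torques, N m; "tcp_pos": TCP position; "eef_rot": TCP orientation; "contact_force": force on the tool from outside, world axes, zero at the start; "torque": the same for the moment, N m; "grip_width": opening from 0.0 (shut) to 1.0 (fully open); "finger_force": force on a finger pad.
Only numpy, scipy, OpenCV 4.12 (cv2) and the standard library are available. Lean on these libraries where they do the work, as an engineer would, in place of code of your own. Each camera call takes 0.05 s, during which the arm holds its last target. There are 200 camera calls.

## Working session

There is one attempt and no reset: what is moved stays moved. The work goes in short steps, Python scripts to look and compute and a shell command to move; the robot and the scene stay as the last step left them, time stands still between calls to the robot, and variables do not carry over. Pictures are saved under pics/ and viewed, at most 14 in all, crops included, and the job is handed in when it is done.

```bash
mkdir -p pics; ls
cat > h.py <<'E'
import numpy as np, cv2
from station import arm
def save(f,n,crop=None,s=1):
    p=f["pixels"][:,:,::-1]
    if crop: r0,r1,c0,c1=crop; p=p[r0:r1,c0:c1]
    cv2.imwrite("pics/"+n+".png",cv2.resize(np.ascontiguousarray(p),None,fx=s,fy=s,interpolation=cv2.INTER_CUBIC))
def back(f,pt,z):
    "pixel [row,col] to world at height z"
    d=np.array([(pt[1]-f["cx"])/f["fx"],(pt[0]-f["cy"])/f["fy"],1.]); d=np.array(f["attitude"])@d
    o=np.array(f["xyz"]); return o+d*(z-o[2])/d[2]
def proj(f,P):
    q=np.array(f["attitude"]).T@(np.array(P)-np.array(f["xyz"])); return [f["cy"]+f["fy"]*q[1]/q[2],f["cx"]+f["fx"]*q[0]/q[2]]
E
python3 - <<'E'
from h import *
a=[]
for n in ["scene","side","wrist"]:
    f=arm.grab_frame(n); save(f,n+"0"); 
    print(n,np.round(f["xyz"],3),np.round(f["attitude"],2).tolist())
    for q,z in [("dock_top",.085),("dock",0),("caddy",0),("bay",.005),("far_end",.005),("stop_face",.06),("lever_tip",.1),("pack0_center",.057),("shoebox",0),("canister",0),("mug",0)]:
        for r in arm.pinpoint(f,q)[:6]: print(q,np.round(r["point"]),round(r["confidence"],2),np.round(back(f,r["point"],z),3))
E
```

```text
pics
scene [1.281 0.509 1.21 ] [[-0.56, 0.65, -0.51], [0.83, 0.45, -0.34], [0.01, -0.61, -0.79]]
dock_top [216. 363.] 0.72 [0.554 0.146 0.085]
dock [232. 364.] 0.62 [0.547 0.149 0.   ]
caddy [182. 265.] 0.75 [ 0.561 -0.211  0.   ]
far_end [197. 234.] 0.74 [ 0.667 -0.248  0.005]
far_end [232. 360.] 0.63 [0.557 0.141 0.005]
far_end [232. 482.] 0.29 [0.351 0.44  0.005]
lever_tip [199. 235.] 0.73 [ 0.718 -0.182  0.1  ]
lever_tip [231. 352.] 0.69 [0.623 0.15  0.1  ]
pack0_center [185. 342.] 0.85 [0.473 0.022 0.057]
pack0_center [184. 394.] 0.73 [0.382 0.152 0.057]
pack0_center [232. 361.] 0.53 [0.588 0.16  0.057]
pack0_center [205. 378.] 0.44 [0.477 0.15  0.057]
shoebox [317. 453.] 0.95 [0.645 0.483 0.   ]
canister [147. 218.] 0.65 [ 0.531 -0.437  0.   ]
mug [234. 480.] 0.61 [0.358 0.437 0.   ]
side [0.386 1.064 1.272] [[-0.99, -0.08, 0.1], [-0.13, 0.74, -0.66], [-0.02, -0.67, -0.74]]
dock_top [225. 304.] 0.8 [0.56  0.152 0.085]
dock [238. 309.] 0.79 [0.549 0.14  0.   ]
caddy [161. 317.] 0.94 [ 0.567 -0.22   0.   ]
bay [164. 329.] 0.94 [ 0.519 -0.204  0.005]
far_end [156. 291.] 0.66 [ 0.6
[... 394 characters left out ...]
226  0.   ]
shoebox [227. 293.] 0.23 [0.609 0.101 0.   ]
canister [123. 336.] 0.88 [ 0.517 -0.445  0.   ]
canister [166. 318.] 0.37 [ 0.559 -0.196  0.   ]
mug [332. 360.] 0.56 [ 0.363  0.449 -0.   ]
wrist [0.675 0.072 0.385] [[1.0, -0.0, 0.0], [-0.0, -0.96, -0.26], [0.0, 0.26, -0.96]]
dock_top [ 34. 179.] 0.8 [0.551 0.141 0.085]
dock_top [317. 213.] 0.34 [ 0.555 -0.142  0.085]
dock [ 51. 213.] 0.9 [0.553 0.143 0.   ]
caddy [321. 238.] 0.6 [ 0.556 -0.209  0.   ]
bay [320. 214.] 0.87 [ 0.524 -0.205  0.005]
pack0_center [162. 125.] 0.9 [0.469 0.026 0.057]
pack0_center [47. 18.] 0.8 [0.384 0.136 0.057]
pack0_center [ 32. 102.] 0.67 [0.467 0.15  0.057]
shoebox [ 42. 192.] 0.18 [0.53  0.153 0.   ]
```

Run:
```python
import cv2,numpy as np
a=cv2.imread("pics/side0.png")[90:370,200:440]; w=cv2.imread("pics/wrist0.png")
cv2.imwrite("pics/a1.png",cv2.resize(a,None,fx=2.1,fy=2.1,interpolation=2))
s=cv2.imread("pics/scene0.png")[130:300,180:440];cv2.imwrite("pics/a2.png",cv2.resize(s,None,fx=3,fy=3,interpolation=2))
```

```text
(no output)
```

View pics/a1.png

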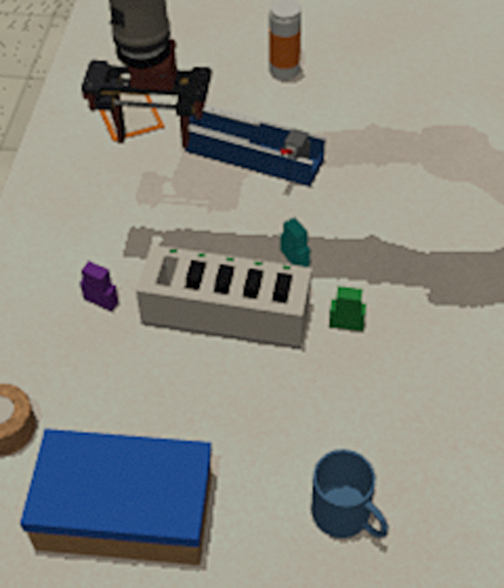

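View pics/wrist0.png

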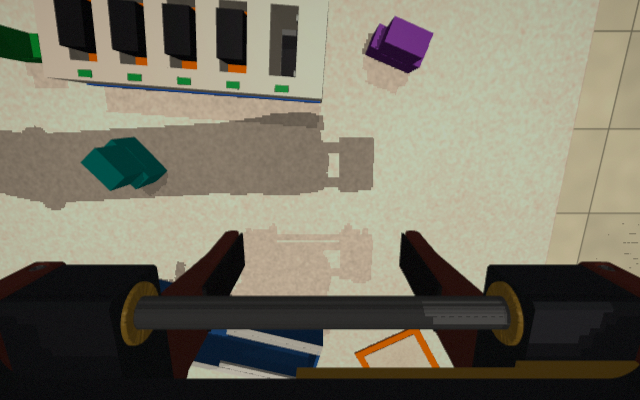

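Wrist view: four black heads in the dock at about (30,75), (28,128), (35,180) and (38,232), with the fifth well at (40,284) empty. Possible confusions are teal at wrist (162,125), green at (45,15) and purple at (45,400). None of them stands in the dock, so I leave them. The caddy is at side (161,317), with the stop at its left (robot) end.

```bash
python3 - <<'E'
from h import *
s=arm.get_state(); print(s["tcp_pos"],np.round(s["eef_rot"],3).tolist(),s["grip_width"])
f=arm.grab_frame("scene");print(f["fx"],f["cx"],f["cy"])
E
python3 -m crank '[0,0,-1,0,0,0,0.9, 0,0,-1,0,0,0,0.9, 0,0,-1,0,0,0,0.9, 0,0,-1,0,0,0,0.9, 0,0,-1,0,0,0,0.9, 0,0,-1,0,0,0,0.9, 0,0,-1,0,0,0,0.9, 0,0,-1,0,0,0,0.9]'
python3 -m crank '[0,0,-1,0,0,0,0.9, 0,0,-1,0,0,0,0.9, 0,0,-1,0,0,0,0.9, 0,0,-1,0,0,0,0.9, 0,0,-1,0,0,0,0.9, 0,0,-1,0,0,0,0.9, 0,0,-0.8,0,0,0,0.9, 0,0,0,0,0,0,0.9]'
python3 - <<'E'
from h import *
s=arm.get_state(); print(s["tcp_pos"],np.round(s["eef_rot"],3).tolist(),s["grip_width"],s["joints"])
E
```

```text
[6.75020048e-01 3.55441556e-05 2.22675306e-01] [[-0.0, 1.0, 0.0], [1.0, 0.0, 0.0], [0.0, 0.0, -1.0]] 0.9989088959036789
491.31536569679554 328.1044669734417 196.57865077486758
time_s: 2.52
tcp_pos: [0.675, -0.0, 0.2227]
eef_rot: [[-0.721, 0.693, 0.0], [0.693, 0.721, 0.0], [-0.0, 0.0, -1.0]]
contact_force: [-0.3, -0.1, 0.1]
grip_width: 0.431
finger_force: 0.0
time_s: 3.18
tcp_pos: [0.675, -0.0002, 0.2226]
eef_rot: [[-0.996, 0.088, -0.0], [0.088, 0.996, 0.0], [0.0, 0.0, -1.0]]
contact_force: [0.4, -0.2, 0.3]
grip_width: 0.095
finger_force: 0.0
[ 6.75023103e-01 -2.28452846e-04  2.22604370e-01] [[-0.996, 0.088, -0.0], [0.088, 0.996, 0.0], [0.0, 0.0, -1.0]] 0.0952723079107905 [ 0.1119337   0.49521022 -0.29218124  1.53786873  0.15172907  1.130907
  1.27067145]
```

```bash
cat >> h.py <<'E'
def go(x,y,z,yaw=None):
    "shift in units along present tool axes to a world TCP; turn about tool z (units) to yaw (deg) of tool y from world y"
    s=arm.get_state(); R=np.array(s["eef_rot"]); d=R.T@(np.array([x,y,z])-s["tcp_pos"])/0.025
    cur=np.degrees(np.arctan2(-R[0,1],R[1,1])); return np.round(d,2), (None if yaw is None else round(-np.radians(yaw-cur)/0.1,2))
E
python3 -m crank '[0,0,0,0.85,0.86,-0.4,0.9, 0,0,0,0.85,0.86,-0.4,0.9, 0,0,0,0.85,0.86,-0.4,0.9, 0,0,0,0.85,0.86,-0.4,0.9, 0,0,0,0.85,0.86,-0.4,0.9, 0,0,0,0.85,0.86,-0.4,0.9, 0,0,0,0,0,0,1]'
python3 - <<'E'
from h import *
f=arm.grab_frame("wrist"); save(f,"w1"); print(np.round(f["xyz"],3),np.round(f["attitude"],2).tolist())
for q,z in [("dock_top",.085),("dock",0),("pack0_center",.057)]:
    for r in arm.pinpoint(f,q)[:6]: print(q,np.round(r["point"]),round(r["confidence"],2),np.round(back(f,r["point"],z),3))
E
```

```text
time_s: 3.77
tcp_pos: [0.5569, 0.1469, 0.2854]
eef_rot: [[-0.996, 0.085, 0.002], [0.085, 0.996, 0.004], [-0.002, 0.004, -1.0]]
contact_force: [-0.5, 0.9, 0.2]
grip_width: 0.058
finger_force: 0.0
[0.485 0.153 0.447] [[0.09, 0.96, 0.26], [1.0, -0.08, -0.02], [0.0, 0.26, -0.96]]
dock_top [179. 316.] 0.73 [0.556 0.141 0.085]
dock [167. 319.] 0.63 [0.555 0.144 0.   ]
dock [206. 314.] 0.34 [0.613 0.132 0.   ]
pack0_center [102. 215.] 0.95 [0.458 0.028 0.057]
pack0_center [ 99. 316.] 0.6 [0.465 0.149 0.057]
pack0_center [ 14. 305.] 0.59 [0.374 0.145 0.057]
```

View pics/w1.png

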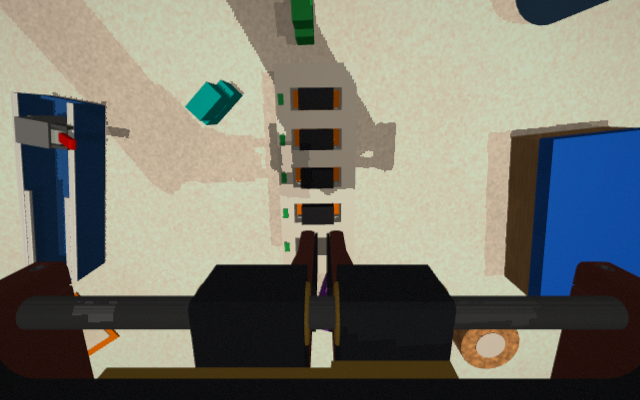

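Run:
```python
from h import *
f=arm.grab_frame("wrist"); p=f["pixels"].astype(int)
m=((p.max(2)<32)).astype(np.uint8); m[:85]=0; m[226:]=0; m[:,:290]=0; m[:,345:]=0
n,l,st,c=cv2.connectedComponentsWithStats(m)
for i in range(1,n):
    if st[i,4]<150: continue
    x,y,w,h=st[i,:4]; print(st[i], np.round(back(f,[y,x+w/2-.5],.096),4),np.round(back(f,[y+h-1,x+w/2-.5],.096),4), 'yw',np.round(back(f,[y+h/2,x],.096)[1]-back(f,[y+h/2,x+w],.096)[1],4))
hsv=cv2.cvtColor(f["pixels"],cv2.COLOR_RGB2HSV)
m=cv2.inRange(hsv,(5,150,80),(22,255,255)); m[:80]=0;m[230:]=0;m[:,:285]=0;m[:,350:]=0
n,l,st,c=cv2.connectedComponentsWithStats(m)
for i in range(1,n):
    if st[i,4]>15: print('or',st[i],np.round(back(f,c[i][::-1],.062),4))
top=cv2.inRange(hsv,(0,0,110),(180,80,255))
save(f,"w2",(70,260,250,390),4)
```

```text
[305  85  36  21 732] [0.457  0.1491 0.096 ] [0.477  0.1472 0.096 ] yw -0.038
[307 126  34  21 670] [0.4988 0.1463 0.096 ] [0.5202 0.1443 0.096 ] yw -0.0371
[308 165  33  21 652] [0.5412 0.1429 0.096 ] [0.5641 0.1408 0.096 ] yw -0.0372
[310 202  31  20 490] [0.5842 0.1401 0.096 ] [0.6074 0.138  0.096 ] yw -0.0361
or [300  87   5  18  90] [0.463  0.1246 0.062 ]
or [341  86   5  18  90] [0.4664 0.1722 0.062 ]
or [341 125   5  18  86] [0.5102 0.1689 0.062 ]
or [301 126   6  18  87] [0.507  0.1211 0.062 ]
or [302 165   6  14  69] [0.5522 0.1181 0.062 ]
or [341 165   5  14  66] [0.5561 0.1654 0.062 ]
or [341 201   6  12  66] [0.6012 0.1625 0.062 ]
or [304 202   6  12  60] [0.5979 0.115  0.062 ]
```

View pics/w2.png

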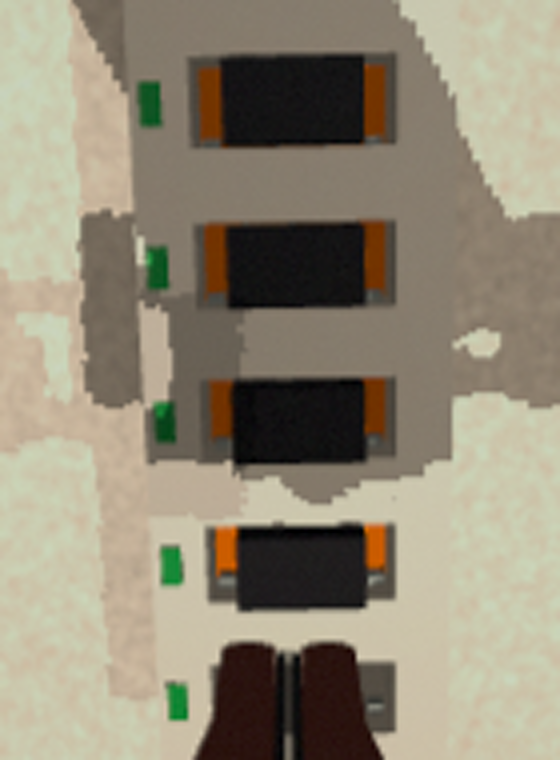

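The crop confirms it: black heads with orange shoulders, four packs (A to D with rising x), and only the well at +x is empty. I press D first.

Run:
```python
from h import *
print(go(.5975,.1388,.12,-4.2))
```

```text
(array([-1.48,  0.16,  6.48]), np.float64(-0.21))
```

```bash
python3 -m crank '[0,0,-0.2,-0.74,0.08,0.8,1, 0,0,0,-0.74,0.08,0.8,1, 0,0,0,0,0,0.9,1, 0,0,0,0,0,0.9,1, 0,0,0,0,0,0.9,1, 0,0,0,0,0,0.9,1, 0,0,0,0,0,0.9,1, 0,0,0,0,0,0.38,1]'
python3 -m crank '[0,0,0,0,0,0,1]'
python3 - <<'E'
from h import *
print(go(.5975,.1388,.0885,-4.2),arm.get_state()["grip_width"])
E
```

```text
time_s: 4.68
tcp_pos: [0.5957, 0.1387, 0.1168]
eef_rot: [[-0.997, 0.074, -0.005], [0.074, 0.997, -0.002], [0.005, -0.002, -1.0]]
contact_force: [0.0, -1.3, -0.3]
grip_width: 0.006
finger_force: 0.0
time_s: 4.77
tcp_pos: [0.5956, 0.1392, 0.1176]
eef_rot: [[-0.997, 0.073, -0.005], [0.073, 0.997, -0.002], [0.005, -0.002, -1.0]]
contact_force: [-0.4, -0.2, 0.2]
grip_width: 0.006
finger_force: 0.0
(array([-0.08, -0.01,  1.16]), np.float64(0.0)) 0.00606072442660081
```

```bash
python3 -m crank '[0,0,0,-0.08,0,0.6,1, 0,0,0,0,0,0.3,1, 0,0,0,0,0,0.26,1, 0,0,0,0,0,0,1, 0,0,0,0,0,0,1]'
python3 -m crank '[0,0,0,0,0,-0.4,1, 0,0,0,0,0,-0.8,1, 0,0,0,0,0,-0.8,1, 0,0,0,0,0,-0.8,1, 0,0,0,0,0,0,1]'
python3 - <<'E'
from h import *
f=arm.grab_frame("wrist"); save(f,"w3",(70,270,230,410),3)
print(go(.5535,.142,.14,-4.2))
E
```

```text
time_s: 5.18
tcp_pos: [0.5998, 0.1407, 0.0927]
eef_rot: [[-0.997, 0.071, 0.002], [0.071, 0.997, 0.0], [-0.002, 0.0, -1.0]]
contact_force: [-0.7, -0.8, 5.0]
grip_width: 0.002
finger_force: 2.3
time_s: 5.6
tcp_pos: [0.6012, 0.1421, 0.1668]
eef_rot: [[-0.997, 0.071, 0.007], [0.071, 0.997, 0.002], [-0.007, 0.003, -1.0]]
contact_force: [0.6, 0.1, 0.2]
grip_width: 0.006
finger_force: 0.0
(array([ 1.87, -0.12,  0.98]), np.float64(0.03))
```

View pics/w3.png

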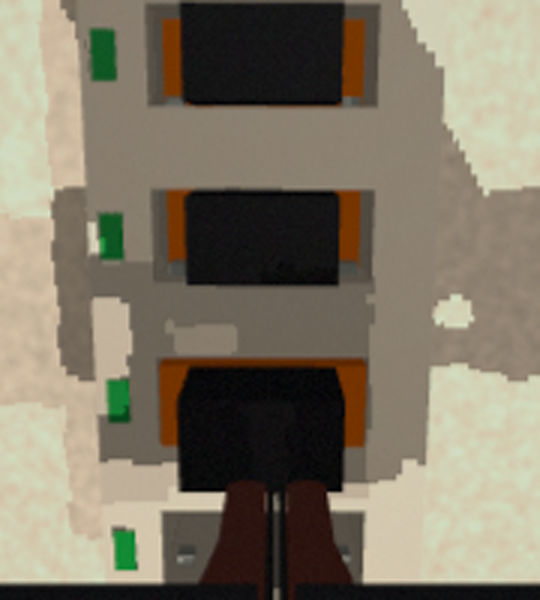

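D sprang up (its orange shoulders now stand above the dock). Next, C.

```bash
python3 -m crank '[0,0,0,0.94,-0.06,0,1, 0,0,0,0.93,-0.06,0.5,1, 0,0,0,0,0,0.9,1, 0,0,0,0,0,0.6,1, 0,0,0,0,0,0.6,1, 0,0,0,0,0,0.3,1, 0,0,0,0,0,0.3,1, 0,0,0,0,0,0,1]'
python3 -m crank '[0,0,0,0,0,0,1]'
python3 -m crank '[0,0,0,0,0,-0.4,1, 0,0,0,0,0,-0.8,1, 0,0,0,0,0,-0.8,1, 0,0,0,0,0,-0.8,1, 0,0,0,0,0,0,1]'
python3 - <<'E'
from h import *
print(go(.5095,.1452,.0845,-4.2))
E
```

```text
time_s: 6.32
tcp_pos: [0.552, 0.1418, 0.0868]
eef_rot: [[-0.997, 0.071, -0.0], [0.071, 0.997, -0.002], [0.0, -0.002, -1.0]]
contact_force: [-16.8, -5.2, 49.9]
grip_width: 0.007
finger_force: 24.8
time_s: 6.4
tcp_pos: [0.552, 0.1417, 0.0868]
eef_rot: [[-0.997, 0.071, 0.001], [0.071, 0.997, -0.001], [-0.001, -0.001, -1.0]]
contact_force: [-16.7, -5.6, 49.5]
grip_width: 0.005
finger_force: 24.3
time_s: 6.82
tcp_pos: [0.5539, 0.1421, 0.1552]
eef_rot: [[-0.997, 0.071, 0.005], [0.071, 0.997, 0.002], [-0.005, 0.002, -1.0]]
contact_force: [1.1, 0.1, -0.7]
grip_width: 0.006
finger_force: 0.0
(array([ 1.8 , -0.01,  2.82]), np.float64(0.02))
```

Bottomed out with too much force, so I go gentler for B and A.

```bash
python3 -m crank '[0,0,0,0.9,0,0,1, 0,0,0,0.9,0,0.2,1, 0,0,0,0,0,0.9,1, 0,0,0,0,0,0.6,1, 0,0,0,0,0,0.5,1, 0,0,0,0,0,0.25,1, 0,0,0,0,0,0.2,1, 0,0,0,0,0,0,1]'
python3 -m crank '[0,0,0,0,0,-0.4,1, 0,0,0,0,0,-0.8,1, 0,0,0,0,0,-0.8,1, 0,0,0,0,0,-0.8,1, 0,0,0,0,0,0,1]'
python3 - <<'E'
from h import *
print(go(.4655,.1484,.0885,-4.2))
E
```

```text
time_s: 7.48
tcp_pos: [0.5069, 0.1446, 0.0872]
eef_rot: [[-0.997, 0.071, -0.001], [0.071, 0.997, -0.001], [0.001, -0.001, -1.0]]
contact_force: [-7.9, -3.1, 23.3]
grip_width: 0.002
finger_force: 11.7
time_s: 7.9
tcp_pos: [0.5091, 0.1453, 0.1586]
eef_rot: [[-0.997, 0.071, 0.005], [0.071, 0.997, 0.002], [-0.005, 0.002, -1.0]]
contact_force: [0.7, 0.4, 0.1]
grip_width: 0.008
finger_force: 0.0
(array([ 1.76, -0.  ,  2.79]), np.float64(0.02))
```

```bash
python3 -m crank '[0,0,0,0.88,0,0,1, 0,0,0,0.88,0,0.2,1, 0,0,0,0,0,0.9,1, 0,0,0,0,0,0.7,1, 0,0,0,0,0,0.5,1, 0,0,0,0,0,0.22,1, 0,0,0,0,0,0.2,1, 0,0,0,0,0,0,1]'
python3 -m crank '[0,0,0,0,0,-0.4,1, 0,0,0,0,0,-0.8,1, 0,0,0,0,0,-0.8,1, 0,0,0,-0.9,0,-0.8,0, 0,0,0,-0.9,0,0,0, 0,0,0,-0.9,0,0,0, 0,0,0,-0.8,0,0,0, 0,0,0,0,0,0,0]'
python3 - <<'E'
from h import *
f=arm.grab_frame("wrist"); save(f,"w4",(0,300,200,440),2.5)
print(go(.5975,.1388,.16,-4.2))
E
```

```text
time_s: 8.57
tcp_pos: [0.463, 0.1475, 0.0875]
eef_rot: [[-0.997, 0.071, -0.001], [0.071, 0.997, -0.001], [0.001, -0.001, -1.0]]
contact_force: [-1.7, -0.7, 5.9]
grip_width: 0.001
finger_force: 2.7
time_s: 9.23
tcp_pos: [0.5543, 0.1405, 0.158]
eef_rot: [[-0.997, 0.073, 0.003], [0.073, 0.997, 0.001], [-0.003, 0.001, -1.0]]
contact_force: [0.3, -0.5, 0.4]
grip_width: 0.347
finger_force: 0.0
(array([-1.82,  0.05, -0.1 ]), np.float64(0.01))
```

View pics/w4.png

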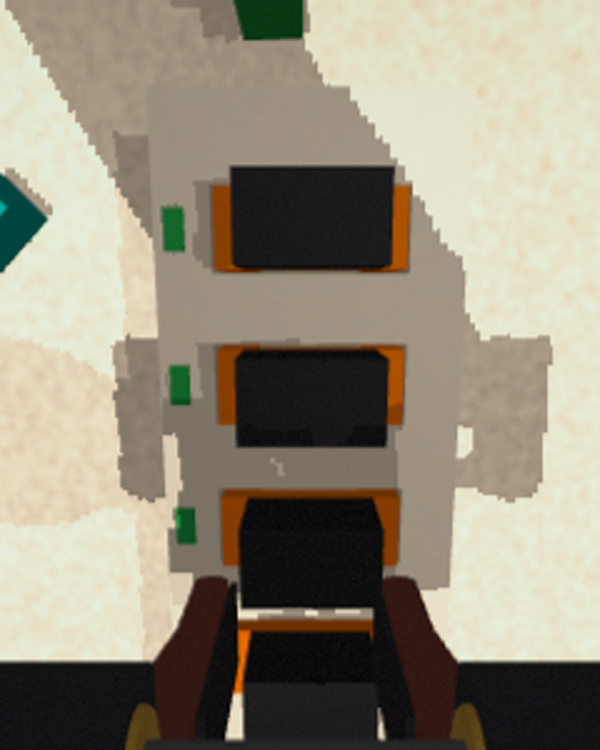

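All four are up. Grasp D by the head.

```bash
python3 -m crank '[0,0,0,-0.9,0.03,0,0, 0,0,0,-0.92,0.02,0,0, 0,0,0,0,0,0,0, 0,0,0,0,0,0,0, 0,0,0,0,0,0.8,0, 0,0,0,0,0,0.8,0, 0,0,0,0,0,0.6,0, 0,0,0,0,0,0,0]'
python3 -m crank '[0,0,0,0,0,0,1, 0,0,0,0,0,0,1, 0,0,0,0,0,0,1, 0,0,0,0,0,0,1, 0,0,0,0,0,0,1, 0,0,0,0,0,0,1, 0,0,0,0,0,0,1]'
```

```text
time_s: 9.95
tcp_pos: [0.5922, 0.139, 0.0995]
eef_rot: [[-0.998, 0.07, -0.006], [0.07, 0.998, -0.002], [0.006, -0.002, -1.0]]
contact_force: [-1.3, -0.6, -0.2]
grip_width: 0.982
finger_force: 0.0
time_s: 10.53
tcp_pos: [0.5962, 0.1394, 0.1027]
eef_rot: [[-0.997, 0.071, 0.0], [0.071, 0.997, 0.0], [-0.0, 0.0, -1.0]]
contact_force: [-0.9, -0.3, 0.4]
grip_width: 0.507
finger_force: 0.0
```

```bash
python3 -m crank '[0,0,0,0,0,0,1, 0,0,0,0,0,0,1, 0,0,0,0,0,0,1, 0,0,0,0,0,-0.5,1, 0,0,0,0,0,-0.9,1, 0,0,0,0,0,-0.9,1, 0,0,0,0,0,-0.9,1, 0,0,0,0,0,-0.9,1]'
python3 -m crank '[0,0,0,0,0,-0.9,1, 0,0,0,0.6,-0.9,0,1, 0,0,0,0.6,-0.9,0,1, 0,0,0,0.6,-0.9,0,1, 0,0,0,0.6,-0.9,0,1, 0,0,0,0,-0.9,0,1, 0,0,0,0,-0.9,0,1, 0,0,0,0,-0.9,0,1]'
python3 -m crank '[0,0,0,0,-0.9,0,1, 0,0,0,0,-0.9,0,1, 0,0,0,0,0,0,1]'
python3 - <<'E'
from h import *
f=arm.grab_frame("wrist"); save(f,"w5"); print(arm.get_state()["grip_width"],arm.get_state()["finger_force"])
for q,z in [("bay",.005),("far_end",.005),("stop_face",.06),("lever_tip",.098),("caddy",0)]:
    for r in arm.pinpoint(f,q)[:2]: print(q,np.round(r["point"]),round(r["confidence"],2),np.round(back(f,r["point"],z),3))
E
```

```text
time_s: 11.2
tcp_pos: [0.5956, 0.1393, 0.2065]
eef_rot: [[-0.998, 0.071, -0.001], [0.071, 0.998, 0.0], [0.001, -0.0, -1.0]]
contact_force: [-0.3, -0.2, -2.1]
grip_width: 0.431
finger_force: 30.0
time_s: 11.87
tcp_pos: [0.5244, -0.0144, 0.2282]
eef_rot: [[-0.998, 0.07, 0.0], [0.07, 0.998, -0.0], [-0.0, -0.0, -1.0]]
contact_force: [1.4, -0.0, -3.2]
grip_width: 0.431
finger_force: 30.0
time_s: 12.12
tcp_pos: [0.521, -0.0638, 0.2278]
eef_rot: [[-0.997, 0.077, -0.001], [0.077, 0.997, -0.002], [0.001, -0.002, -1.0]]
contact_force: [0.5, 0.1, -1.1]
grip_width: 0.43
finger_force: 30.0
0.4309197296191491 29.99193012714386
bay [186. 217.] 0.96 [ 0.523 -0.197  0.005]
bay [208. 527.] 0.41 [0.583 0.195 0.005]
stop_face [166. 201.] 0.95 [ 0.489 -0.191  0.06 ]
lever_tip [170. 258.] 0.69 [ 0.493 -0.122  0.098]
caddy [206. 219.] 0.94 [ 0.551 -0.201  0.   ]
```

View pics/w5.png

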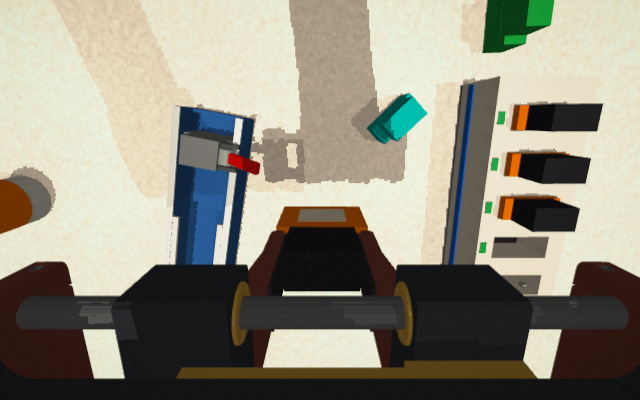

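```bash
python3 -m crank '[0,0,0,0.2,-0.92,0,1, 0,0,0,0,-0.92,0,1, 0,0,0,0,-0.92,0,1, 0,0,0,0,-0.92,0,1, 0,0,0,0,-0.92,0,1, 0,0,0.7,0,-0.9,0,1, 0,0,0.8,0,0,0,1, 0,0,0,0,0,0,1]'
python3 -m crank '[0,0,0,0,0,0,1, 0,0,0,0,0,0,1]'
python3 - <<'E'
from h import *
f=arm.grab_frame("wrist"); save(f,"w6",(0,280,120,520),2)
s=arm.get_state();print(s["tcp_pos"])
for q,z in [("bay",.005),("far_end",.005),("stop_face",.06),("lever_tip",.098),("caddy",0)]:
    for r in arm.pinpoint(f,q)[:2]: print(q,np.round(r["point"]),round(r["confidence"],2),np.round(back(f,r["point"],z),3))
import pickle; pickle.dump(f,open("f6.pkl","wb"))
E
```

```text
time_s: 13.08
tcp_pos: [0.507, -0.1964, 0.2273]
eef_rot: [[-0.974, 0.227, -0.0], [0.227, 0.974, 0.0], [0.0, -0.0, -1.0]]
contact_force: [-0.6, -0.6, -2.2]
grip_width: 0.431
finger_force: 30.0
time_s: 13.25
tcp_pos: [0.5075, -0.1939, 0.2274]
eef_rot: [[-0.976, 0.216, 0.0], [0.216, 0.976, 0.001], [0.0, 0.001, -1.0]]
contact_force: [0.5, 0.6, -1.1]
grip_width: 0.437
finger_force: 30.0
[ 0.50751519 -0.19394846  0.22743128]
bay [190. 322.] 0.79 [ 0.525 -0.197  0.005]
far_end [292. 317.] 0.81 [ 0.666 -0.235  0.005]
stop_face [165. 323.] 0.97 [ 0.486 -0.188  0.06 ]
lever_tip [163. 396.] 0.88 [ 0.494 -0.119  0.098]
lever_tip [169. 321.] 0.55 [ 0.484 -0.189  0.098]
caddy [210. 320.] 0.83 [ 0.552 -0.206  0.   ]
caddy [291. 317.] 0.58 [ 0.667 -0.237  0.   ]
```

View pics/w6.png

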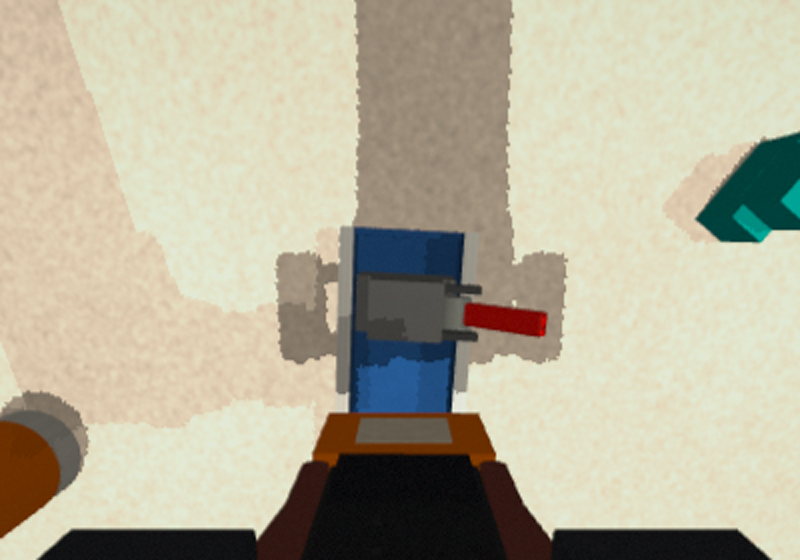

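Run:
```python
from h import *
import pickle
f=pickle.load(open("f6.pkl","rb"))
P=lambda r,c,z=.057: back(f,[r/2,120+c/2],z)[:2]
g=cv2.cvtColor(f["pixels"],cv2.COLOR_RGB2GRAY)
for r in (120,135,175,190): print(r, g[r,280:305].tolist(), g[r,345:365].tolist())
L=[P(227,340),P(390,336.5)];R=[P(232,480),P(390,467)]
for a in (L,R): d=a[1]-a[0]; print(a,np.degrees(np.arctan2(d[1],d[0])))
m=[(L[i]+R[i])/2 for i in (0,1)]; d=m[1]-m[0]; print(m,np.degrees(np.arctan2(d[1],d[0])),np.linalg.norm(L[0]-R[0]),np.linalg.norm(L[1]-R[1]))
# stop front/back edges top z .0735
print('stopface',P(342,405,.0735),'rear',P(275,405,.0735))
```

```text
120 [211, 210, 209, 206, 206, 208, 209, 207, 203, 166, 144, 144, 148, 144, 146, 147, 116, 53, 35, 48, 49, 49, 50, 51, 51] [42, 40, 40, 41, 33, 31, 27, 133, 145, 150, 151, 150, 152, 152, 148, 148, 148, 142, 139, 138]
135 [119, 118, 118, 120, 120, 121, 119, 119, 117, 137, 141, 145, 146, 145, 145, 146, 82, 38, 35, 49, 49, 50, 50, 48, 49] [39, 40, 39, 31, 27, 28, 136, 146, 148, 149, 149, 148, 151, 143, 141, 141, 143, 143, 143, 143]
175 [124, 122, 122, 121, 118, 121, 120, 123, 114, 111, 114, 114, 112, 115, 116, 56, 28, 35, 37, 39, 40, 39, 39, 39, 39] [31, 31, 29, 135, 143, 146, 146, 145, 147, 148, 146, 148, 149, 150, 151, 151, 149, 149, 152, 155]
190 [206, 209, 214, 217, 217, 217, 215, 196, 129, 111, 114, 113, 114, 114, 93, 45, 32, 37, 39, 62, 71, 73, 72, 70, 71] [32, 37, 134, 141, 145, 144, 145, 147, 165, 221, 228, 226, 227, 229, 229, 229, 227, 226, 224, 227]
[array([ 0.42748499, -0.2094697 ]), array([ 0.51073762, -0.23225065])] -15.303588730754
[array([ 0.44547019, -0.13976321]), array([ 0.52625829, -0.16221624])] -15.531937478559495
[array([ 0.43647759, -0.17461645]), array([ 0.51849796, -0.19723344])] -15.416110495940872 0.07198931853406922 0.07173360212145379
stopface [ 0.49015235 -0.18918335] rear [ 0.45730043 -0.18192615]
```

```bash
cat >> h.py <<'E'
def cad(o,yaw,x,y=0):
    a=np.radians(yaw); return o[0]+x*np.cos(a)-y*np.sin(a), o[1]+x*np.sin(a)+y*np.cos(a)
E
python3 -m crank '[0,0,0.5,0,0,0,1, 0,0,0,0,0,0,1]'
python3 - <<'E'
from h import *
O=(.5522,-.2065); print(cad(O,-15.4,-.032), go(*cad(O,-15.4,-.032),.061,-15.4))
E
```

```text
time_s: 13.72
tcp_pos: [0.5072, -0.1951, 0.2274]
eef_rot: [[-0.963, 0.269, 0.0], [0.269, 0.963, 0.0], [-0.0, 0.0, -1.0]]
contact_force: [0.3, 0.1, -2.1]
grip_width: 0.435
finger_force: 30.0
(np.float64(0.5213489470645085), np.float64(-0.1980022042404221)) (array([-0.58,  0.04,  6.66]), np.float64(-0.03))
```

```bash
python3 -m crank '[0,0,0,-0.58,0.04,0,1, 0,0,0,0,0,0.8,1, 0,0,0,0,0,0.8,1, 0,0,0,0,0,0.8,1, 0,0,0,0,0,0.8,1, 0,0,0,0,0,0.7,1, 0,0,0,0,0,0,1, 0,0,0,0,0,0,1]'
python3 - <<'E'
from h import *
O=(.5522,-.2065); print(go(*cad(O,-15.4,-.032),.061,-15.4))
E
```

```text
time_s: 14.38
tcp_pos: [0.5209, -0.1979, 0.1295]
eef_rot: [[-0.964, 0.267, -0.002], [0.267, 0.964, 0.001], [0.002, 0.0, -1.0]]
contact_force: [0.4, 0.2, -0.8]
grip_width: 0.43
finger_force: 30.0
(array([-0.02,  0.  ,  2.74]), np.float64(-0.01))
```

```bash
python3 -m crank '[0,0,0,-0.02,0,0.6,1, 0,0,0,0,0,0.6,1, 0,0,0,0,0,0.6,1, 0,0,0,0,0,0.5,1, 0,0,0,0,0,0.4,1, 0,0,0,0,0,0,1, 0,0,0,0,0,0,1]'
python3 - <<'E'
from h import *
O=(.5522,-.2065); print(go(*cad(O,-15.4,-.032),.061,-15.4)); print(go(*cad(O,-15.4,.105),.061,-15.4))
E
```

```text
time_s: 14.97
tcp_pos: [0.5224, -0.1983, 0.0631]
eef_rot: [[-0.964, 0.267, 0.001], [0.267, 0.964, -0.0], [-0.001, 0.0, -1.0]]
contact_force: [0.1, -0.2, -1.2]
grip_width: 0.431
finger_force: 30.0
(array([0.04, 0.  , 0.08]), np.float64(-0.02))
(array([-5.44,  0.01,  0.09]), np.float64(-0.02))
```

```bash
python3 -m crank '[0,0,0,0,0,0.1,1, 0,0,0,0,0,0,1, 0,0,0,-0.4,0,0,1, 0,0,0,-0.5,0,0,1, 0,0,0,-0.5,0,0,1, 0,0,0,-0.5,0,0,1, 0,0,0,-0.5,0,0,1, 0,0,0,-0.5,0,0,1]'
python3 -m crank '[0,0,0,-0.5,0,0,1, 0,0,0,-0.5,0,0,1, 0,0,0,-0.5,0,0,1, 0,0,0,-0.5,0,0,1, 0,0,0,-0.4,0,0,1, 0,0,0,0,0,0,1, 0,0,0,0,0,0,1]'
python3 - <<'E'
from h import *
O=(.5522,-.2065); print(go(*cad(O,-15.4,.105),.061,-15.4))
E
```

```text
time_s: 15.63
tcp_pos: [0.5934, -0.2181, 0.0605]
eef_rot: [[-0.964, 0.268, 0.001], [0.268, 0.964, -0.0], [-0.001, 0.0, -1.0]]
contact_force: [0.2, -0.1, -1.5]
grip_width: 0.434
finger_force: 30.0
time_s: 16.22
tcp_pos: [0.6503, -0.2338, 0.06]
eef_rot: [[-0.964, 0.268, 0.001], [0.268, 0.964, -0.0], [-0.001, 0.0, -1.0]]
contact_force: [-0.5, -0.2, -1.5]
grip_width: 0.433
finger_force: 30.0
(array([-0.13,  0.01, -0.04]), np.float64(-0.02))
```

```bash
python3 -m crank '[0,0,0,0,0,0,0.3, 0,0,0,0,0,0,0.3, 0,0,0,0,0,0,0.1, 0,0,0,0,0,0,0.1, 0,0,0,0,0,-0.7,0.1, 0,0,0,0,0,-0.9,0.1, 0,0,0,0,0,-0.9,0.1, 0,0,0,0,0,-0.9,0.1]'
python3 -m crank '[0,0,0,0,0,-0.9,0.1, 0,0,0,0,0,-0.9,0.1, 0,0,-0.9,0,0,0,0.1, 0,0,-1,0,0,0,0.1, 0,0,0,0,0,0,0.1]'
python3 - <<'E'
from h import *
s=arm.get_state(); print(s["grip_width"])
f=arm.grab_frame("side"); save(f,"s1",(110,300,230,440),3)
print(go(.5535,.142,.18,-4.2))
E
```

```text
time_s: 16.88
tcp_pos: [0.6494, -0.2336, 0.1459]
eef_rot: [[-0.964, 0.267, -0.0], [0.267, 0.964, 0.0], [0.0, 0.0, -1.0]]
contact_force: [0.4, 0.2, 0.3]
grip_width: 0.898
finger_force: 0.0
time_s: 17.3
tcp_pos: [0.6497, -0.2339, 0.1907]
eef_rot: [[-0.997, 0.077, 0.001], [0.077, 0.997, -0.0], [-0.001, -0.0, -1.0]]
contact_force: [0.0, 0.5, 0.1]
grip_width: 0.899
finger_force: 0.0
0.8987027810958199
(array([ 5.06, 14.66,  0.41]), np.float64(-0.09))
```

View pics/s1.png

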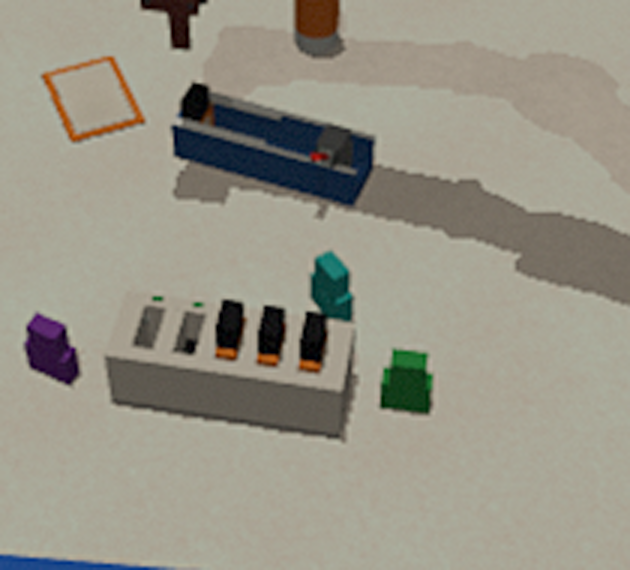

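The first pack stands under the strips at the far end, at about (100,195) in the crop. Next, C.

```bash
python3 -m crank '[0,0,-0.1,0.32,0.92,0,0, 0,0,0,0.32,0.92,0,0, 0,0,0,0.32,0.92,0,0, 0,0,0,0.32,0.92,0,0, 0,0,0,0.32,0.92,0,0, 0,0,0,0.32,0.92,0,0, 0,0,0,0.32,0.92,0,0, 0,0,0,0.32,0.92,0,0]'
python3 -m crank '[0,0,0,0.32,0.92,0,0, 0,0,0,0.32,0.92,0,0, 0,0,0,0.32,0.92,0,0, 0,0,0,0.32,0.92,0,0, 0,0,0,0.32,0.92,0,0, 0,0,0,0.32,0.92,0,0, 0,0,0,0.32,0.92,0,0, 0,0,0,0.26,0.86,0,0]'
python3 -m crank '[0,0,0,0,0,0,0, 0,0,0,0,0,0,0]'
python3 - <<'E'
from h import *
print(go(.5535,.142,.103,-4.2))
E
```

```text
time_s: 18.02
tcp_pos: [0.5983, -0.0445, 0.1897]
eef_rot: [[-0.997, 0.074, -0.0], [0.074, 0.997, 0.0], [0.0, 0.0, -1.0]]
contact_force: [0.3, 0.8, -0.1]
grip_width: 1.004
finger_force: 0.0
time_s: 18.68
tcp_pos: [0.5486, 0.1422, 0.1897]
eef_rot: [[-0.997, 0.074, -0.001], [0.074, 0.997, 0.0], [0.001, 0.0, -1.0]]
contact_force: [0.4, 0.1, 0.6]
grip_width: 1.001
finger_force: 0.0
time_s: 18.85
tcp_pos: [0.549, 0.1422, 0.1898]
eef_rot: [[-0.998, 0.07, -0.0], [0.07, 0.998, 0.0], [0.0, 0.0, -1.0]]
contact_force: [-0.0, 0.3, -0.3]
grip_width: 1.0
finger_force: 0.0
(array([-0.18,  0.01,  3.47]), np.float64(0.03))
```

```bash
python3 -m crank '[0,0,0,-0.18,0,0.8,0, 0,0,0,0,0,0.8,0, 0,0,0,0,0,0.8,0, 0,0,0,0,0,0.6,0, 0,0,0,0,0,0.45,0, 0,0,0,0,0,0,0.5, 0,0,0,0,0,0,1, 0,0,0,0,0,0,1]'
python3 -m crank '[0,0,0,0,0,0,1, 0,0,0,0,0,0,1, 0,0,0,0,0,0,1, 0,0,0,0,0,0,1, 0,0,0,0,0,0,1, 0,0,0,0,0,0,1, 0,0,0,0,0,0,1, 0,0,0,0,0,0,1]'
python3 -m crank '[0,0,0,0,0,-0.4,1, 0,0,0,0,0,-0.8,1, 0,0,0,0,0,-0.9,1, 0,0,0,0,0,-0.9,1, 0,0,0,0,0,-0.9,1, 0,0,0,0,0,-0.9,1, 0,0,0,0.1,-0.5,0,1, 0,0,0,0.1,-0.9,0,1]'
```

```text
time_s: 19.52
tcp_pos: [0.5548, 0.1403, 0.1045]
eef_rot: [[-0.997, 0.072, 0.001], [0.072, 0.997, 0.0], [-0.001, 0.0, -1.0]]
contact_force: [-0.7, 0.7, -0.6]
grip_width: 0.81
finger_force: 0.0
time_s: 20.18
tcp_pos: [0.5542, 0.1407, 0.1039]
eef_rot: [[-0.998, 0.071, 0.0], [0.071, 0.998, 0.0], [-0.0, 0.0, -1.0]]
contact_force: [0.5, 0.5, 2.2]
grip_width: 0.434
finger_force: 29.9
time_s: 20.85
tcp_pos: [0.5468, 0.1083, 0.2252]
eef_rot: [[-0.998, 0.066, 0.003], [0.066, 0.998, 0.002], [-0.003, 0.002, -1.0]]
contact_force: [1.1, -0.8, -2.6]
grip_width: 0.434
finger_force: 29.9
```

```bash
python3 -m crank '[0,0,0,0.05,-0.9,0,1, 0,0,0,0.05,-0.9,0,1, 0,0,0,0.05,-0.9,0,1, 0,0,0,0.05,-0.9,0,1, 0,0,0,0.05,-0.9,0,1, 0,0,0,0.05,-0.9,0,1, 0,0,0,0.05,-0.9,0,1, 0,0,0,0.05,-0.9,0,1]'
python3 -m crank '[0,0,0,0.05,-0.9,0,1, 0,0,0,0.05,-0.9,0,1, 0,0,0,0.05,-0.9,0,1, 0,0,0,0.05,-0.9,0,1, 0,0,0,0,-0.8,0,1, 0,0,0.9,0,0,0,1, 0,0,1,0,0,0,1, 0,0,0,0,0,0,1]'
python3 -m crank '[0,0,0,0,0,0,1, 0,0,0,0,0,0,1]'
cat >> h.py <<'E'
def caddy(f):
    "caddy origin and yaw from the rims' outer... inner edges (60 mm apart, z .057), dark blue channel against bright rim"
    p=f["pixels"].astype(int); g=p.sum(2)/3; L=[];R=[]
    ctr=None
    hsv=cv2.cvtColor(f["pixels"],cv2.COLOR_RGB2HSV)
    blue=cv2.inRange(hsv,(98,120,15),(125,255,255)); blue[210:]=0
    n,l,st,c=cv2.connectedComponentsWithStats(blue)
    for r in range(60,205):
        xs=np.where(blue[r])[0]
        if len(xs)<15: continue
        L.append([r,xs.min()-.5]);R.append([r,xs.max()+.5])
    return blue,L,R
E
python3 - <<'E'
from h import *
import pickle
f=arm.grab_frame("wrist"); pickle.dump(f,open("f7.pkl","wb")); print(np.array(arm.get_state()["tcp_pos"]))
for q,z in [("bay",.005),("far_end",.005),("stop_face",.06),("caddy",0)]:
    for r in arm.pinpoint(f,q)[:2]: print(q,np.round(r["point"]),round(r["confidence"],2),np.round(back(f,r["point"],z),3))
for n in ("f6.pkl","f7.pkl"):
    g=pickle.load(open(n,"rb")); b,L,R=caddy(g)
    for r,(a,c) in enumerate(zip(L,R)):
        if r%12==0: print(a,c,np.round(back(g,a,.057)[:2],4),np.round(back(g,c,.057)[:2],4))
E
```

```text
time_s: 21.52
tcp_pos: [0.5224, -0.0745, 0.223]
eef_rot: [[-0.997, 0.071, -0.002], [0.071, 0.997, -0.0], [0.002, -0.0, -1.0]]
contact_force: [0.8, 1.2, -1.5]
grip_width: 0.431
finger_force: 29.9
time_s: 22.18
tcp_pos: [0.5098, -0.183, 0.2229]
eef_rot: [[-0.965, 0.263, -0.002], [0.263, 0.965, 0.0], [0.002, -0.0, -1.0]]
contact_force: [-1.2, -0.6, -1.3]
grip_width: 0.436
finger_force: 29.9
time_s: 22.35
tcp_pos: [0.5106, -0.182, 0.2233]
eef_rot: [[-0.967, 0.255, -0.001], [0.255, 0.967, 0.0], [0.001, -0.0, -1.0]]
contact_force: [-0.8, 0.1, -1.4]
grip_width: 0.429
finger_force: 29.9
[ 0.51077203 -0.18196824  0.22343367]
bay [188. 314.] 0.62 [ 0.522 -0.195  0.005]
far_end [170. 308.] 0.73 [ 0.498 -0.197  0.005]
stop_face [169. 307.] 0.58 [ 0.489 -0.192  0.06 ]
caddy [211. 310.] 0.56 [ 0.551 -0.208  0.   ]
[114, np.float64(297.5)] [114, np.float64(583.5)] [ 0.4296 -0.2021] [0.4932 0.0847]
[126, np.float64(296.5)] [126, np.float64(582.5)] [ 0.4411 -0.2059] [0.5052 0.0837]
[166, np.float64(295.5)] [166, np.float64(579.5)] [ 0.4813 -0.2168] [0.5472 0.0805]
[178, np.float64(295.5)] [178, np.float64(578.5)] [ 0.494 -0.22 ] [0.5604 0.0793]
[190, np.float64(295.5)] [190, np.float64(577.5)] [ 0.507  -0.2231] [0.5738 0.0782]
[202, np.float64(294.5)] [202, np.float64(576.5)] [ 0.52   -0.2274] [0.5875 0.0771]
[115, np.float64(282.5)] [115, np.float64(573.5)] [ 0.4295 -0.2018] [0.5048 0.0838]
[127, np.float64(282.5)] [127, np.float64(573.5)] [ 0.4408 -0.2052] [0.5169 0.0832]
[169, np.float64(283.5)] [169, np.float64(572.5)] [ 0.4827 -0.2167] [0.5609 0.08  ]
[181, np.float64(283.5)] [181, np.float64(572.5)] [ 0.4951 -0.2204] [0.5741 0.0793]
[193, np.float64(283.5)] [193, np.float64(571.5)] [ 0.5078 -0.2242] [0.5874 0.0776]
```

Caddy unmoved. Place the second pack.

```bash
sed -i 's/blue\[210:\]=0/blue[210:]=0; blue[:,400:]=0/' h.py
python3 - <<'E'
from h import *
O=(.5522,-.2065); print(go(*cad(O,-15.4,-.032),.13,-15.4))
E
```

```text
(array([-0.56, -0.51,  3.74]), np.float64(0.09))
```

```bash
python3 -m crank '[0,0,0.09,-0.56,-0.51,0,1, 0,0,0,0,0,0.7,1, 0,0,0,0,0,0.8,1, 0,0,0,0,0,0.8,1, 0,0,0,0,0,0.7,1, 0,0,0,0,0,0.7,1, 0,0,0,0,0,0,1, 0,0,0,0,0,0,1]'
python3 - <<'E'
from h import *
O=(.5522,-.2065); print(go(*cad(O,-15.4,-.032),.062,-15.4))
E
```

```text
time_s: 23.27
tcp_pos: [0.5208, -0.1979, 0.1307]
eef_rot: [[-0.964, 0.266, -0.002], [0.266, 0.964, 0.001], [0.002, 0.0, -1.0]]
contact_force: [1.0, -0.0, -1.3]
grip_width: 0.43
finger_force: 29.9
(array([-0.03,  0.  ,  2.75]), np.float64(-0.0))
```

```bash
python3 -m crank '[0,0,0,-0.02,0,0.6,1, 0,0,0,0,0,0.6,1, 0,0,0,0,0,0.6,1, 0,0,0,0,0,0.5,1, 0,0,0,0,0,0.45,1, 0,0,0,0,0,0,1, 0,0,0,0,0,0,1]'
python3 - <<'E'
from h import *
O=(.5522,-.2065); print(go(*cad(O,-15.4,.078),.0615,-15.4))
E
```

```text
time_s: 23.85
tcp_pos: [0.5222, -0.1983, 0.0629]
eef_rot: [[-0.964, 0.266, 0.0], [0.266, 0.964, -0.0], [-0.0, 0.0, -1.0]]
contact_force: [-0.0, 0.9, -0.9]
grip_width: 0.426
finger_force: 29.9
(array([-4.36,  0.01,  0.06]), np.float64(-0.01))
```

```bash
python3 -m crank '[0,0,0,0,0,0.06,1, 0,0,0,-0.4,0,0,1, 0,0,0,-0.6,0,0,1, 0,0,0,-0.6,0,0,1, 0,0,0,-0.6,0,0,1, 0,0,0,-0.6,0,0,1, 0,0,0,-0.6,0,0,1, 0,0,0,-0.5,0,0,1]'
python3 -m crank '[0,0,0,-0.46,0,0,1, 0,0,0,0,0,0,1, 0,0,0,0,0,0,0.3, 0,0,0,0,0,0,0.1, 0,0,0,0,0,0,0, 0,0,0,0,0,0,0]'
python3 -m crank '[0,0,0,0,0,-0.7,0, 0,0,0,0,0,-0.9,0, 0,0,0,0,0,-0.9,0, 0,0,0,0,0,-0.9,0, 0,0,0,0,0,-0.9,0, 0,0,0,0,0,-0.8,0, 0,0,-0.95,0,0,0,0, 0,0,-1,0,0,0,0]'
python3 -m crank '[0,0,0,0.36,0.9,0,0, 0,0,0,0.36,0.9,0,0, 0,0,0,0.36,0.9,0,0, 0,0,0,0.36,0.9,0,0, 0,0,0,0.36,0.9,0,0, 0,0,0,0.36,0.9,0,0, 0,0,0,0.36,0.9,0,0, 0,0,0,0.36,0.9,0,0]'
python3 -m crank '[0,0,0,0.36,0.9,0,0, 0,0,0,0.36,0.9,0,0, 0,0,0,0.36,0.9,0,0, 0,0,0,0.36,0.9,0,0, 0,0,0,0.36,0.9,0,0, 0,0,0,0.36,0.9,0,0, 0,0,0,0.36,0.9,0,0, 0,0,0,0.36,0.9,0,0]'
python3 -m crank '[0,0,0,0,0,0,0, 0,0,0,0,0,0,0]'
python3 - <<'E'
from h import *
print(go(.5095,.1452,.103,-4.2))
E
```

```text
time_s: 24.52
tcp_pos: [0.618, -0.2248, 0.0618]
eef_rot: [[-0.964, 0.267, 0.002], [0.267, 0.964, -0.0], [-0.002, 0.0, -1.0]]
contact_force: [-0.2, -0.4, -1.9]
grip_width: 0.431
finger_force: 29.9
time_s: 25.02
tcp_pos: [0.6265, -0.2273, 0.0612]
eef_rot: [[-0.964, 0.267, -0.0], [0.267, 0.964, -0.0], [-0.0, -0.0, -1.0]]
contact_force: [-0.1, 0.8, -1.0]
grip_width: 0.693
finger_force: 0.0
time_s: 25.68
tcp_pos: [0.6275, -0.2275, 0.1907]
eef_rot: [[-0.998, 0.07, 0.003], [0.07, 0.998, -0.001], [-0.003, -0.001, -1.0]]
contact_force: [-0.2, 0.3, -0.5]
grip_width: 0.999
finger_force: 0.0
time_s: 26.35
tcp_pos: [0.5677, -0.0415, 0.1887]
eef_rot: [[-0.997, 0.075, 0.0], [0.075, 0.997, -0.0], [-0.0, -0.0, -1.0]]
contact_force: [0.3, 0.9, -0.3]
grip_width: 0.998
finger_force: 0.0
time_s: 27.02
tcp_pos: [0.5094, 0.1433, 0.1887]
eef_rot: [[-0.997, 0.075, 0.0], [0.075, 0.997, -0.0], [-0.0, -0.0, -1.0]]
contact_force: [0.4, -0.1, 0.4]
grip_width: 0.998
finger_force: 0.0
time_s: 27.18
tcp_pos: [0.5095, 0.1436, 0.1887]
eef_rot: [[-0.997, 0.072, 0.0], [0.072, 0.997, 0.0], [-0.0, 0.0, -1.0]]
contact_force: [-0.4, -0.7, -0.4]
grip_width: 1.0
finger_force: 0.0
(array([0.01, 0.06, 3.43]), np.float64(0.02))
```

```bash
python3 -m crank '[0,0,0,0,0.06,0.8,0, 0,0,0,0,0,0.8,0, 0,0,0,0,0,0.8,0, 0,0,0,0,0,0.6,0, 0,0,0,0,0,0.43,0, 0,0,0,0,0,0,0.5, 0,0,0,0,0,0,1, 0,0,0,0,0,0,1]'
python3 -m crank '[0,0,0,0,0,0,1, 0,0,0,0,0,0,1, 0,0,0,0,0,0,1, 0,0,0,0,0,0,1, 0,0,0,0,0,0,1, 0,0,0,0,0,0,1, 0,0,0,0,0,0,1, 0,0,0,0,0,0,1]'
python3 -m crank '[0,0,0,0,0,-0.4,1, 0,0,0,0,0,-0.8,1, 0,0,0,0,0,-0.9,1, 0,0,0,0,0,-0.9,1, 0,0,0,0,0,-0.9,1, 0,0,0,0,0,-0.9,1, 0,0,0,-0.07,-0.5,0,1, 0,0,0,-0.07,-0.9,0,1]'
python3 -m crank '[0,0,0,-0.07,-0.9,0,1, 0,0,0,-0.07,-0.9,0,1, 0,0,0,-0.07,-0.9,0,1, 0,0,0,-0.07,-0.9,0,1, 0,0,0,-0.07,-0.9,0,1, 0,0,0,-0.07,-0.9,0,1, 0,0,0,-0.07,-0.9,0,1, 0,0,0,-0.07,-0.9,0,1]'
python3 -m crank '[0,0,0,-0.07,-0.9,0,1, 0,0,0,-0.07,-0.9,0,1, 0,0,0,-0.07,-0.9,0,1, 0,0,0,-0.07,-0.9,0,1, 0,0,0,0,-0.9,0,1, 0,0,0.9,0,-0.4,0,1, 0,0,1,0,0,0,1, 0,0,0,0,0,0,1]'
python3 -m crank '[0,0,0,0,0,0,1, 0,0,0,0,0,0,1]'
python3 - <<'E'
from h import *
f=arm.grab_frame("wrist"); b,L,R=caddy(f)
for r,(a,c) in enumerate(zip(L,R)):
    if r%15==0: print(a,c,np.round(back(f,a,.057)[:2],4),np.round(back(f,c,.057)[:2],4))
O=(.5522,-.2065); print(go(*cad(O,-15.4,-.032),.13,-15.4))
E
```

```text
time_s: 27.85
tcp_pos: [0.5111, 0.1437, 0.1035]
eef_rot: [[-0.997, 0.075, 0.001], [0.075, 0.997, 0.0], [-0.001, 0.0, -1.0]]
contact_force: [-0.2, -0.3, -0.2]
grip_width: 0.81
finger_force: 0.0
time_s: 28.52
tcp_pos: [0.5105, 0.1441, 0.1028]
eef_rot: [[-0.997, 0.075, 0.0], [0.075, 0.997, 0.0], [-0.0, 0.0, -1.0]]
contact_force: [0.1, 0.6, 1.8]
grip_width: 0.433
finger_force: 29.9
time_s: 29.18
tcp_pos: [0.5117, 0.1114, 0.2249]
eef_rot: [[-0.998, 0.07, 0.003], [0.07, 0.998, 0.002], [-0.003, 0.002, -1.0]]
contact_force: [0.2, -0.5, -2.3]
grip_width: 0.433
finger_force: 29.9
time_s: 29.85
tcp_pos: [0.511, -0.0728, 0.223]
eef_rot: [[-0.997, 0.075, -0.001], [0.075, 0.997, 0.0], [0.001, 0.0, -1.0]]
contact_force: [0.2, -0.5, -1.3]
grip_width: 0.434
finger_force: 29.9
time_s: 30.52
tcp_pos: [0.5088, -0.1953, 0.2228]
eef_rot: [[-0.964, 0.267, -0.001], [0.267, 0.964, 0.0], [0.001, 0.0, -1.0]]
contact_force: [0.3, -0.3, -1.0]
grip_width: 0.431
finger_force: 29.9
time_s: 30.68
tcp_pos: [0.5095, -0.1937, 0.2228]
eef_rot: [[-0.966, 0.258, -0.0], [0.258, 0.966, 0.0], [0.0, 0.0, -1.0]]
contact_force: [-0.5, 1.2, -2.2]
grip_width: 0.435
finger_force: 29.9
[114, np.float64(293.5)] [114, np.float64(348.5)] [ 0.4303 -0.2021] [ 0.4447 -0.1482]
[129, np.float64(293.5)] [129, np.float64(347.5)] [ 0.4445 -0.2062] [ 0.4588 -0.1527]
[177, np.float64(294.5)] [177, np.float64(346.5)] [ 0.4927 -0.2192] [ 0.5071 -0.1656]
[192, np.float64(294.5)] [192, np.float64(345.5)] [ 0.5085 -0.2238] [ 0.5228 -0.1706]
(array([-0.5 , -0.05,  3.71]), np.float64(0.07))
```

```bash
python3 -m crank '[0,0,0.07,-0.5,-0.05,0,1, 0,0,0,0,0,0.7,1, 0,0,0,0,0,0.8,1, 0,0,0,0,0,0.8,1, 0,0,0,0,0,0.7,1, 0,0,0,0,0,0.7,1, 0,0,0,0,0,0,1, 0,0,0,0,0,0,1]'
python3 - <<'E'
from h import *
O=(.5522,-.2065); print(go(*cad(O,-15.4,-.032),.0615,-15.4))
E
```

```text
time_s: 31.4
tcp_pos: [0.5208, -0.1983, 0.1297]
eef_rot: [[-0.964, 0.267, -0.002], [0.267, 0.964, 0.001], [0.002, 0.0, -1.0]]
contact_force: [0.9, 0.0, -1.6]
grip_width: 0.43
finger_force: 29.9
(array([-0.03,  0.02,  2.73]), np.float64(-0.01))
```

```bash
python3 -m crank '[0,0,0,-0.02,0,0.6,1, 0,0,0,0,0,0.6,1, 0,0,0,0,0,0.6,1, 0,0,0,0,0,0.5,1, 0,0,0,0,0,0.45,1, 0,0,0,0,0,0,1, 0,0,0,0,0,0.03,1, 0,0,0,0,0,0,1]'
python3 - <<'E'
from h import *
O=(.5522,-.2065); print(go(*cad(O,-15.4,.055),.0612,-15.4))
E
```

```text
time_s: 32.07
tcp_pos: [0.5225, -0.1992, 0.0616]
eef_rot: [[-0.963, 0.268, 0.001], [0.268, 0.963, -0.0], [-0.001, 0.0, -1.0]]
contact_force: [-0.8, 0.0, -1.8]
grip_width: 0.43
finger_force: 29.9
(array([-3.42,  0.05,  0.02]), np.float64(-0.03))
```

```bash
python3 -m crank '[0,0,0,-0.4,0.03,0.02,1, 0,0,0,-0.6,0.02,0,1, 0,0,0,-0.6,0,0,1, 0,0,0,-0.6,0,0,1, 0,0,0,-0.6,0,0,1, 0,0,0,-0.4,0,0,1, 0,0,0,-0.22,0,0,1, 0,0,0,0,0,0,1]'
python3 -m crank '[0,0,0,0,0,0,0.3, 0,0,0,0,0,0,0.1, 0,0,0,0,0,0,0, 0,0,0,0,0,0,0]'
python3 -m crank '[0,0,0,0,0,-0.7,0, 0,0,0,0,0,-0.9,0, 0,0,0,0,0,-0.9,0, 0,0,0,0,0,-0.9,0, 0,0,0,0,0,-0.9,0, 0,0,0,0,0,-0.8,0, 0,0,-0.95,0,0,0,0, 0,0,-1,0,0,0,0]'
python3 -m crank '[0,0,0,0.41,0.9,0,0, 0,0,0,0.41,0.9,0,0, 0,0,0,0.41,0.9,0,0, 0,0,0,0.41,0.9,0,0, 0,0,0,0.41,0.9,0,0, 0,0,0,0.41,0.9,0,0, 0,0,0,0.41,0.9,0,0, 0,0,0,0.41,0.9,0,0]'
python3 -m crank '[0,0,0,0.41,0.9,0,0, 0,0,0,0.41,0.9,0,0, 0,0,0,0.41,0.9,0,0, 0,0,0,0.41,0.9,0,0, 0,0,0,0.41,0.9,0,0, 0,0,0,0.41,0.9,0,0, 0,0,0,0.41,0.9,0,0, 0,0,0,0.41,0.9,0,0]'
python3 -m crank '[0,0,0,0,0,0,0, 0,0,0,0,0,0,0]'
python3 - <<'E'
from h import *
print(go(.4655,.1484,.103,-4.2))
E
```

```text
time_s: 32.73
tcp_pos: [0.6063, -0.2211, 0.0607]
eef_rot: [[-0.963, 0.268, 0.002], [0.268, 0.963, -0.0], [-0.002, 0.0, -1.0]]
contact_force: [-0.7, -0.1, -0.5]
grip_width: 0.43
finger_force: 29.9
time_s: 33.07
tcp_pos: [0.6041, -0.2208, 0.0604]
eef_rot: [[-0.963, 0.269, 0.0], [0.269, 0.963, -0.0], [-0.0, -0.0, -1.0]]
contact_force: [0.2, -0.2, -0.6]
grip_width: 0.698
finger_force: 0.0
time_s: 33.73
tcp_pos: [0.6052, -0.221, 0.1898]
eef_rot: [[-0.997, 0.073, 0.003], [0.073, 0.997, -0.001], [-0.003, -0.001, -1.0]]
contact_force: [-0.5, -0.2, -0.8]
grip_width: 0.999
finger_force: 0.0
time_s: 34.4
tcp_pos: [0.5356, -0.0341, 0.1879]
eef_rot: [[-0.997, 0.077, 0.0], [0.077, 0.997, -0.0], [-0.0, -0.0, -1.0]]
contact_force: [-0.2, -0.0, 0.2]
grip_width: 0.998
finger_force: 0.0
time_s: 35.07
tcp_pos: [0.4678, 0.1515, 0.1879]
eef_rot: [[-0.997, 0.077, 0.001], [0.077, 0.997, -0.0], [-0.001, -0.0, -1.0]]
contact_force: [-0.2, -0.8, -0.8]
grip_width: 1.001
finger_force: 0.0
time_s: 35.23
tcp_pos: [0.4679, 0.1518, 0.1879]
eef_rot: [[-0.997, 0.074, 0.0], [0.074, 0.997, 0.0], [-0.0, 0.0, -1.0]]
contact_force: [-0.1, -0.9, 0.5]
grip_width: 0.999
finger_force: 0.0
(array([ 0.09, -0.14,  3.4 ]), np.float64(-0.0))
```

```bash
python3 -m crank '[0,0,0,0.09,-0.14,0.8,0, 0,0,0,0,0,0.8,0, 0,0,0,0,0,0.8,0, 0,0,0,0,0,0.6,0, 0,0,0,0,0,0.4,0, 0,0,0,0,0,0,0.5, 0,0,0,0,0,0,1, 0,0,0,0,0,0,1]'
python3 -m crank '[0,0,0,0,0,0,1, 0,0,0,0,0,0,1, 0,0,0,0,0,0,1, 0,0,0,0,0,0,1, 0,0,0,0,0,0,1, 0,0,0,0,0,0,1, 0,0,0,0,0,0,1, 0,0,0,0,0,0,1]'
python3 -m crank '[0,0,0,0,0,-0.4,1, 0,0,0,0,0,-0.8,1, 0,0,0,0,0,-0.9,1, 0,0,0,0,0,-0.9,1, 0,0,0,0,0,-0.9,1, 0,0,0,0,0,-0.9,1, 0,0,0,-0.19,-0.5,0,1, 0,0,0,-0.19,-0.9,0,1]'
python3 -m crank '[0,0,0,-0.19,-0.9,0,1, 0,0,0,-0.19,-0.9,0,1, 0,0,0,-0.19,-0.9,0,1, 0,0,0,-0.19,-0.9,0,1, 0,0,0,-0.19,-0.9,0,1, 0,0,0,-0.19,-0.9,0,1, 0,0,0,-0.19,-0.9,0,1, 0,0,0,-0.19,-0.9,0,1]'
python3 -m crank '[0,0,0,-0.19,-0.9,0,1, 0,0,0,-0.19,-0.9,0,1, 0,0,0,-0.19,-0.9,0,1, 0,0,0,-0.19,-0.9,0,1, 0,0,0,0,-0.9,0,1, 0,0,0.9,0,-0.4,0,1, 0,0,1,0,0,0,1, 0,0,0,0,0,0,1]'
python3 -m crank '[0,0,0,0,0,0,1, 0,0,0,0,0,0,1]'
python3 - <<'E'
from h import *
f=arm.grab_frame("wrist"); b,L,R=caddy(f)
for r,(a,c) in enumerate(zip(L,R)):
    if r%15==0: print(a,c,np.round(back(f,a,.057)[:2],4),np.round(back(f,c,.057)[:2],4))
O=(.5522,-.2065); print(go(*cad(O,-15.4,-.032),.13,-15.4))
E
```

```text
time_s: 35.9
tcp_pos: [0.4668, 0.1472, 0.1035]
eef_rot: [[-0.997, 0.077, 0.001], [0.077, 0.997, 0.0], [-0.001, 0.0, -1.0]]
contact_force: [-0.1, -0.6, 0.2]
grip_width: 0.817
finger_force: 0.0
time_s: 36.57
tcp_pos: [0.4662, 0.1475, 0.1028]
eef_rot: [[-0.997, 0.077, 0.0], [0.077, 0.997, 0.0], [-0.0, 0.0, -1.0]]
contact_force: [-0.2, 0.2, 1.2]
grip_width: 0.431
finger_force: 29.9
time_s: 37.23
tcp_pos: [0.4734, 0.1142, 0.2249]
eef_rot: [[-0.997, 0.072, 0.003], [0.072, 0.997, 0.002], [-0.003, 0.002, -1.0]]
contact_force: [0.1, 0.5, -1.7]
grip_width: 0.433
finger_force: 29.9
time_s: 37.9
tcp_pos: [0.4963, -0.0717, 0.223]
eef_rot: [[-0.997, 0.077, -0.001], [0.077, 0.997, 0.0], [0.001, 0.0, -1.0]]
contact_force: [0.2, -0.5, -1.9]
grip_width: 0.428
finger_force: 29.9
time_s: 38.57
tcp_pos: [0.5057, -0.195, 0.2227]
eef_rot: [[-0.963, 0.269, -0.001], [0.269, 0.963, 0.0], [0.001, 0.0, -1.0]]
contact_force: [0.5, -0.5, -1.7]
grip_width: 0.429
finger_force: 29.9
time_s: 38.73
tcp_pos: [0.5064, -0.1934, 0.2228]
eef_rot: [[-0.966, 0.26, -0.0], [0.26, 0.966, 0.0], [0.0, 0.0, -1.0]]
contact_force: [0.7, 0.4, -2.7]
grip_width: 0.429
finger_force: 29.9
[117, np.float64(293.5)] [117, np.float64(348.5)] [ 0.43   -0.2025] [ 0.4445 -0.1486]
[132, np.float64(293.5)] [132, np.float64(348.5)] [ 0.4443 -0.2067] [ 0.459  -0.1521]
[182, np.float64(294.5)] [182, np.float64(346.5)] [ 0.4948 -0.2205] [ 0.5093 -0.1667]
[197, np.float64(294.5)] [197, np.float64(346.5)] [ 0.5107 -0.2252] [ 0.5254 -0.1706]
(array([-0.62, -0.02,  3.71]), np.float64(0.05))
```

```bash
python3 -m crank '[0,0,0.05,-0.62,-0.03,0,1, 0,0,0,0,0,0.7,1, 0,0,0,0,0,0.8,1, 0,0,0,0,0,0.8,1, 0,0,0,0,0,0.7,1, 0,0,0,0,0,0.7,1, 0,0,0,0,0,0,1, 0,0,0,0,0,0,1]'
python3 - <<'E'
from h import *
O=(.5522,-.2067); print(go(*cad(O,-15.4,-.032),.0615,-15.4))
E
```

```text
time_s: 39.45
tcp_pos: [0.5207, -0.1984, 0.1297]
eef_rot: [[-0.964, 0.267, -0.002], [0.267, 0.964, 0.001], [0.002, 0.0, -1.0]]
contact_force: [-0.4, -0.2, -1.6]
grip_width: 0.431
finger_force: 29.9
(array([-0.03,  0.01,  2.73]), np.float64(-0.01))
```

```bash
python3 -m crank '[0,0,0,-0.02,0.02,0.6,1, 0,0,0,0,0.02,0.6,1, 0,0,0,0,0,0.6,1, 0,0,0,0,0,0.5,1, 0,0,0,0,0,0.45,1, 0,0,0,0,0,0,1, 0,0,0,0,0,0.03,1, 0,0,0,0,0,0,1]'
python3 - <<'E'
from h import *
O=(.5522,-.2067); print(go(*cad(O,-15.4,.032),.0612,-15.4))
E
```

```text
time_s: 40.12
tcp_pos: [0.5227, -0.1984, 0.0616]
eef_rot: [[-0.963, 0.268, 0.001], [0.268, 0.963, -0.0], [-0.002, 0.0, -1.0]]
contact_force: [1.0, -0.5, -2.2]
grip_width: 0.433
finger_force: 29.9
(array([-2.51, -0.  ,  0.02]), np.float64(-0.03))
```

```bash
python3 -m crank '[0,0,0,-0.4,0,0.02,1, 0,0,0,-0.6,0,0,1, 0,0,0,-0.6,0,0,1, 0,0,0,-0.5,0,0,1, 0,0,0,-0.4,0,0,1, 0,0,0,0,0,0,1, 0,0,0,0,0,0,1]'
python3 -m crank '[0,0,0,0,0,0,0.3, 0,0,0,0,0,0,0.2, 0,0,0,0,0,0,0.2, 0,0,0,0,0,0,0.2, 0,0,0,0,0,-0.7,0.2, 0,0,0,0,0,-0.9,0.2, 0,0,0,0,0,-0.9,0.2, 0,0,0,0,0,-0.9,0.2]'
python3 -m crank '[0,0,0,0,0,-0.9,1, 0,0,0,0,0,-0.9,1, 0,0,0,0.8,0,-0.8,1, 0,0,0,0.9,0,0,1, 0,0,0,0.9,0,0,1, 0,0,0,0.9,0,0,1, 0,0,0,0.9,0,0,1, 0,0,0,0.9,0,0,1]'
python3 -m crank '[0,0,0,0.4,0,0,1, 0,0,0,0,0,0,1, 0,0,0,0,0,0,1]'
python3 - <<'E'
from h import *
O=(.5522,-.2067); print(go(*cad(O,-15.4,-.112),.064,-15.4),arm.get_state()["grip_width"])
f=arm.grab_frame("wrist"); save(f,"w8",(60,280,160,480),2)
g=arm.grab_frame("side"); save(g,"s2",(100,220,250,400),4)
p=cv2.imread("pics/w8.png"); q=cv2.imread("pics/s2.png"); q=q[:,:640]; q=cv2.resize(q,(480,384)); cv2.imwrite("pics/m1.png",cv2.resize(np.vstack([cv2.resize(p,(480,330)),q[:270]]),(480,600)))
b,L,R=caddy(f)
for r,(a,c) in enumerate(zip(L,R)):
    if r%15==0: print(a,c,np.round(back(f,a,.057)[:2],4),np.round(back(f,c,.057)[:2],4))
for q,z in [("stop_face",.06)]:
    for r in arm.pinpoint(f,q)[:2]: print(q,np.round(r["point"]),round(r["confidence"],2),np.round(back(f,r["point"],z),3))
E
```

```text
time_s: 40.7
tcp_pos: [0.5825, -0.2151, 0.0603]
eef_rot: [[-0.963, 0.268, 0.0], [0.268, 0.963, -0.0], [-0.0, -0.0, -1.0]]
contact_force: [-0.4, 0.2, -1.6]
grip_width: 0.432
finger_force: 29.9
time_s: 41.37
tcp_pos: [0.5817, -0.2149, 0.1461]
eef_rot: [[-0.963, 0.269, -0.0], [0.269, 0.963, 0.0], [0.0, -0.0, -1.0]]
contact_force: [-0.1, -0.2, -1.2]
grip_width: 0.795
finger_force: 0.0
time_s: 42.03
tcp_pos: [0.4532, -0.1791, 0.2103]
eef_rot: [[-0.963, 0.269, 0.0], [0.269, 0.963, -0.0], [-0.0, -0.0, -1.0]]
contact_force: [-0.2, 0.3, 0.8]
grip_width: 0.229
finger_force: 0.0
time_s: 42.28
tcp_pos: [0.4455, -0.1769, 0.2107]
eef_rot: [[-0.963, 0.268, 0.002], [0.268, 0.963, -0.0], [-0.002, 0.0, -1.0]]
contact_force: [0.1, -0.4, 1.0]
grip_width: 0.012
finger_force: 0.0
(array([ 0.06, -0.02,  5.87]), np.float64(-0.03)) 0.012191547712812827
[171, np.float64(298.5)] [171, np.float64(358.5)] [ 0.422 -0.195] [ 0.4385 -0.1359]
[186, np.float64(302.5)] [186, np.float64(356.5)] [ 0.4381 -0.1955] [ 0.4532 -0.1416]
stop_face [230. 327.] 0.76 [ 0.49  -0.184  0.06 ]
```

View pics/m1.png

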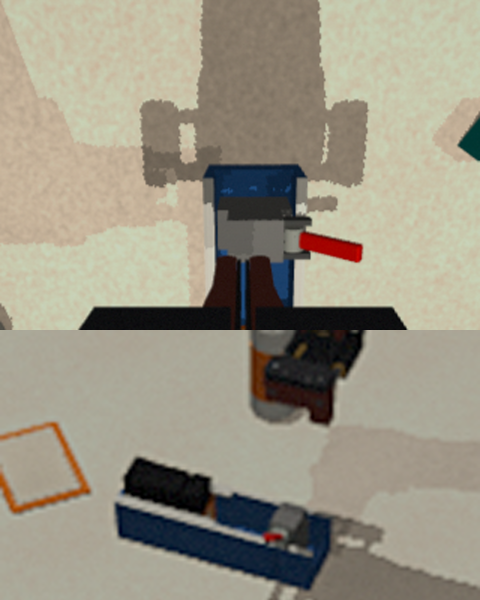

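The four packs stand in a row at the far end. However, the rim now measures about 9 mm off, so the caddy may have been knocked. I remeasure it from the earlier viewpoint.

```bash
python3 -m crank '[0,0,0,-0.9,0,-0.2,1, 0,0,0,-0.9,0,-0.2,1, 0,0,0,-0.7,0,-0.2,1, 0,0,0,0,0,0,1, 0,0,0,0,0,0,1, 0,0,0,0,0,0,1]'
python3 - <<'E'
from h import *
f=arm.grab_frame("wrist"); save(f,"w9",(60,280,160,480),2)
b,L,R=caddy(f)
for r,(a,c) in enumerate(zip(L,R)):
    if r%10==0: print(a,c,np.round(back(f,a,.057)[:2],4),np.round(back(f,c,.057)[:2],4))
for q,z in [("stop_face",.06),("far_end",.005),("bay",.005),("caddy",0)]:
    for r in arm.pinpoint(f,q)[:1]: print(q,np.round(r["point"]),round(r["confidence"],2),np.round(back(f,r["point"],z),3))
E
```

```text
time_s: 42.93
tcp_pos: [0.5045, -0.1933, 0.2244]
eef_rot: [[-0.963, 0.268, -0.002], [0.268, 0.963, 0.0], [0.002, -0.0, -1.0]]
contact_force: [-0.4, -0.0, 0.1]
grip_width: 0.006
finger_force: 0.0
[118, np.float64(309.5)] [118, np.float64(361.5)] [ 0.4331 -0.1864] [ 0.4474 -0.1352]
[128, np.float64(306.5)] [128, np.float64(360.5)] [ 0.4418 -0.1921] [ 0.4567 -0.1386]
[138, np.float64(306.5)] [138, np.float64(360.5)] [ 0.4515 -0.195 ] [ 0.4666 -0.141 ]
[181, np.float64(307.5)] [181, np.float64(359.5)] [ 0.4954 -0.2067] [ 0.5104 -0.1528]
[191, np.float64(307.5)] [191, np.float64(359.5)] [ 0.506  -0.2098] [ 0.5212 -0.1554]
[201, np.float64(308.5)] [201, np.float64(358.5)] [ 0.5171 -0.2119] [ 0.5318 -0.1591]
stop_face [171. 336.] 0.96 [ 0.492 -0.174  0.06 ]
far_end [190. 333.] 0.25 [ 0.525 -0.184  0.005]
bay [191. 334.] 0.91 [ 0.526 -0.183  0.005]
caddy [213. 334.] 0.64 [ 0.556 -0.191  0.   ]
```

View pics/w9.png

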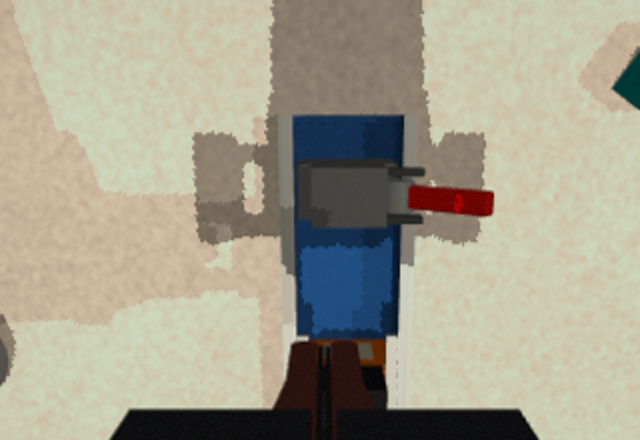

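The caddy was knocked about 14 mm towards +y. New estimate: O≈(0.5553,-0.1934), yaw -15°. The stop's face is at about row 227 of the crop and the packs are still in the row.

Run:
```python
from h import *
O=(.5553,-.1934); print(go(*cad(O,-15,-.112),.18,-15))
```

```text
(array([2.52, 0.5 , 1.8 ]), np.float64(-0.1))
```

```bash
python3 -m crank '[0,0,0,0.84,0.17,0.2,1, 0,0,0,0.84,0.17,0.6,1, 0,0,-0.1,0.84,0.16,0.8,1, 0,0,0,0,0,0.2,1, 0,0,0,0,0,0,1, 0,0,0,0,0,0,1]'
python3 - <<'E'
from h import *
O=(.5553,-.1934); print(go(*cad(O,-15,-.112),.064,-15))
f=arm.grab_frame("wrist"); b,L,R=caddy(f)
for r,(a,c) in enumerate(zip(L,R)):
    if r%10==0: print(a,c,np.round(back(f,a,.057)[:2],4),np.round(back(f,c,.057)[:2],4))
E
```

```text
time_s: 43.68
tcp_pos: [0.4484, -0.1648, 0.1807]
eef_rot: [[-0.966, 0.259, 0.001], [0.259, 0.966, -0.0], [-0.001, 0.0, -1.0]]
contact_force: [-0.5, 0.2, -0.2]
grip_width: 0.008
finger_force: 0.0
(array([0.06, 0.  , 4.67]), np.float64(-0.0))
[175, np.float64(289.5)] [175, np.float64(353.5)] [ 0.4221 -0.1887] [ 0.4375 -0.1313]
[185, np.float64(291.5)] [185, np.float64(351.5)] [ 0.4317 -0.1896] [ 0.4462 -0.1353]
[195, np.float64(292.5)] [195, np.float64(351.5)] [ 0.4412 -0.1914] [ 0.4556 -0.1376]
```

```bash
python3 -m crank '[0,0,0,0.06,0,0.7,1, 0,0,0,0,0,0.8,1, 0,0,0,0,0,0.8,1, 0,0,0,0,0,0.8,1, 0,0,0,0,0,0.7,1, 0,0,0,0,0,0.5,1, 0,0,0,0,0,0.3,1, 0,0,0,0,0,0,1]'
python3 -m crank '[0,0,0,0,0,0,1, 0,0,0,-0.2,0,0,1, 0,0,0,-0.3,0,0,1, 0,0,0,-0.3,0,0,1, 0,0,0,-0.3,0,0,1, 0,0,0,-0.3,0,0,1]'
python3 - <<'E'
from h import *
O=(.5553,-.1934); print(go(*cad(O,-15,-.014),.064,-15))
E
```

```text
time_s: 44.4
tcp_pos: [0.4467, -0.1643, 0.0644]
eef_rot: [[-0.966, 0.259, -0.001], [0.259, 0.966, 0.0], [0.001, 0.0, -1.0]]
contact_force: [-0.0, -0.7, 0.3]
grip_width: 0.007
finger_force: 0.0
time_s: 44.9
tcp_pos: [0.4812, -0.1736, 0.0655]
eef_rot: [[-0.966, 0.259, 0.001], [0.259, 0.966, -0.0], [-0.001, -0.0, -1.0]]
contact_force: [-1.8, 0.7, -0.1]
grip_width: 0.003
finger_force: 0.7
(array([-2.51,  0.  ,  0.06]), np.float64(-0.0))
```

```bash
python3 -m crank '[0,0,0,-0.3,0,0,1, 0,0,0,-0.3,0,0.03,1, 0,0,0,-0.3,0,0,1, 0,0,0,-0.3,0,0,1, 0,0,0,-0.3,0,0,1, 0,0,0,-0.3,0,0,1, 0,0,0,0,0,0,1]'
python3 -m crank '[0,0,0,-0.1,0,0,1, 0,0,0,-0.1,0,0,1, 0,0,0,-0.1,0,0,1, 0,0,0,0,0,0,1]'
python3 -m crank '[0,0,0,-0.08,0,0,1, 0,0,0,0,0,0,1]'
python3 -m crank '[0,0,0,-0.08,0,0,1, 0,0,0,0,0,0,1]'
python3 - <<'E'
from h import *
O=(.5553,-.1934); print(go(*cad(O,-15,-.014),.064,-15))
E
```

```text
time_s: 45.48
tcp_pos: [0.5256, -0.1852, 0.0645]
eef_rot: [[-0.966, 0.259, 0.002], [0.259, 0.966, -0.0], [-0.002, 0.0, -1.0]]
contact_force: [-0.1, 0.0, -0.5]
grip_width: 0.004
finger_force: 0.0
time_s: 45.82
tcp_pos: [0.5311, -0.1868, 0.0644]
eef_rot: [[-0.966, 0.259, 0.0], [0.259, 0.966, 0.0], [-0.0, 0.0, -1.0]]
contact_force: [-0.3, 1.4, 0.3]
grip_width: 0.004
finger_force: 0.0
time_s: 45.98
tcp_pos: [0.5329, -0.1873, 0.0644]
eef_rot: [[-0.966, 0.259, 0.0], [0.259, 0.966, 0.0], [-0.0, 0.0, -1.0]]
contact_force: [-0.3, 0.8, -0.7]
grip_width: 0.006
finger_force: 0.2
time_s: 46.15
tcp_pos: [0.5347, -0.1878, 0.0644]
eef_rot: [[-0.966, 0.259, -0.0], [0.259, 0.966, 0.0], [0.0, 0.0, -1.0]]
contact_force: [-0.7, -0.4, -0.6]
grip_width: 0.005
finger_force: 0.4
(array([-0.29, -0.  ,  0.02]), np.float64(0.0))
```

```bash
for i in 1; do python3 -m crank '[0,0,0,-0.1,0,0,1, 0,0,0,0,0,0,1]' ; python3 -m crank '[0,0,0,-0.1,0,0,1, 0,0,0,0,0,0,1]'; python3 -m crank '[0,0,0,-0.08,0,0,1, 0,0,0,0,0,0,1]'; python3 -m crank '[0,0,0,-0.08,0,0,1, 0,0,0,0,0,0,1]';done | grep -E "tcp|contact"
```

```text
tcp_pos: [0.5371, -0.1885, 0.0643]
contact_force: [-1.1, 1.0, 1.2]
tcp_pos: [0.5394, -0.1891, 0.0643]
contact_force: [-2.5, 0.4, 0.4]
tcp_pos: [0.541, -0.1896, 0.0642]
contact_force: [-4.1, 1.1, 2.7]
tcp_pos: [0.5416, -0.1897, 0.0641]
contact_force: [-8.0, 2.1, 5.5]
```

```bash
python3 -m crank '[0,0,0,-0.05,0,0,1, 0,0,0,0,0,0,1]' | grep -E "tcp|contact"; python3 -m crank '[0,0,0,-0.04,0,0,1, 0,0,0,0,0,0,1, 0,0,0,0,0,0,1]'| grep -E "tcp|contact"
python3 - <<'E'
from h import *
f=arm.grab_frame("side"); save(f,"s3",(120,190,270,380),5)
g=arm.grab_frame("scene"); save(g,"c3",(150,240,200,310),5)
a=cv2.imread("pics/s3.png");b=cv2.imread("pics/c3.png"); w=550
cv2.imwrite("pics/m2.png",cv2.resize(np.vstack([a[:,:550],b[:,:550]]),(430,590)))
E
```

```text
tcp_pos: [0.5416, -0.1898, 0.064]
contact_force: [-10.1, 3.6, 8.2]
tcp_pos: [0.5416, -0.1898, 0.0638]
contact_force: [-12.2, 3.9, 10.9]
```

View pics/m2.png

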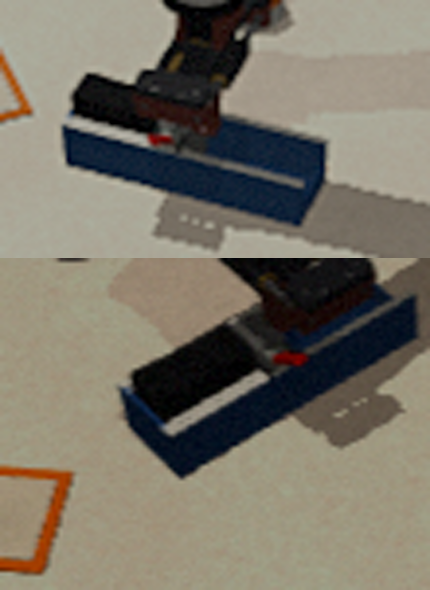

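Row closed: the packs sit tight between the stop and the far wall, the lever is still open, and 12 N gives no further motion. Now the lever.

```bash
python3 -m crank '[0,0,0,0.2,0,0,1, 0,0,0,0.3,0,0,1, 0,0,0,0,0,-0.8,1, 0,0,0,0,0,-0.9,1, 0,0,0,0,0,-0.9,1, 0,0,0,0,0,-0.9,1, 0,0,0,0,0.9,0,1, 0,0,0,0,0.95,0,1]'
python3 -m crank '[0,0,0,-0.5,0.95,0,1, 0,0,0,-0.8,0.95,0,1, 0,0,0,-0.24,0,0,1, 0,0,0,0,0,0,1, 0,0,0,0,0,0,1]'
python3 - <<'E'
from h import *
O=np.array([.5416,-.1898]); a=np.radians(-15)
print(go(*cad(O,-15,.026,.095),.084,-15))
f=arm.grab_frame("wrist"); save(f,"w10",(60,280,120,480),2)
for q,z in [("lever_tip",.098),("stop_face",.06)]:
    for r in arm.pinpoint(f,q)[:2]:
        P=back(f,r["point"],z); d=P[:2]-O; print(q,round(r["confidence"],2),np.round(P,3),'caddy rel TCP-push', np.round([d@[np.cos(a),np.sin(a)],d@[-np.sin(a),np.cos(a)]],4))
E
```

```text
time_s: 48.0
tcp_pos: [0.5472, -0.1446, 0.1542]
eef_rot: [[-0.965, 0.263, 0.006], [0.263, 0.965, -0.002], [-0.006, -0.0, -1.0]]
contact_force: [-0.4, 0.5, -0.1]
grip_width: 0.003
finger_force: 0.0
time_s: 48.42
tcp_pos: [0.595, -0.1076, 0.1518]
eef_rot: [[-0.966, 0.259, 0.001], [0.259, 0.966, -0.001], [-0.001, -0.0, -1.0]]
contact_force: [-0.3, -0.6, -0.4]
grip_width: 0.006
finger_force: 0.0
(array([0.17, 0.07, 2.71]), np.float64(-0.0))
lever_tip 0.97 [ 0.584 -0.132  0.098] caddy rel TCP-push [0.0259 0.0663]
stop_face 0.85 [ 0.581 -0.2    0.06 ] caddy rel TCP-push [0.0406 0.0002]
```

View pics/w10.png

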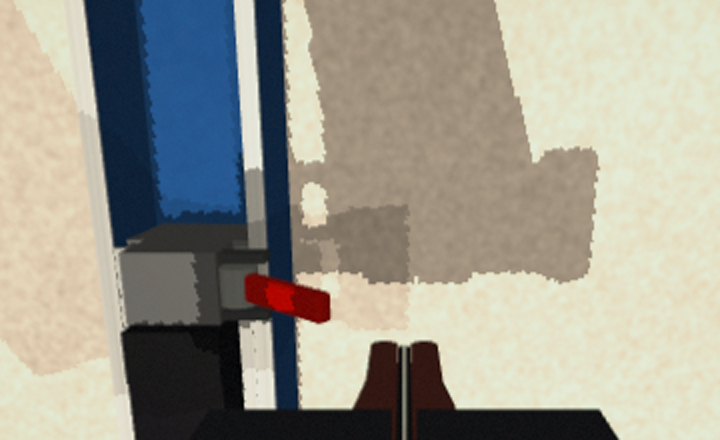

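```bash
python3 -m crank '[0,0,0,0.17,0.07,0.6,1, 0,0,0,0,0,0.7,1, 0,0,0,0,0,0.7,1, 0,0,0,0,0,0.5,1, 0,0,0,0,0,0.2,1, 0,0,0,0,0,0,1, 0,0,0,0,0,0,1]'
python3 -m crank '[0,0,0,0,-0.3,0,1, 0,0,0,0,-0.3,0,1, 0,0,0,0,-0.3,0,1, 0,0,0,0,-0.3,0,1, 0,0,0,0,-0.3,0,1, 0,0,0,0,-0.3,0,1, 0,0,0,0,-0.3,0,1]'
python3 -m crank '[0,0,0,0,-0.2,0,1, 0,0,0,0,-0.2,0,1, 0,0,0,0,-0.1,0,1, 0,0,0,0,0,0,1]'
python3 - <<'E'
from h import *
O=np.array([.5416,-.1898]); print(go(*cad(O,-15,.026,.0245),.084,-15))
E
```

```text
time_s: 49.15
tcp_pos: [0.5914, -0.1045, 0.0848]
eef_rot: [[-0.966, 0.259, 0.0], [0.259, 0.966, -0.0], [-0.0, -0.0, -1.0]]
contact_force: [1.3, 0.4, 0.1]
grip_width: 0.007
finger_force: 0.0
time_s: 49.73
tcp_pos: [0.5781, -0.1558, 0.0852]
eef_rot: [[-0.966, 0.259, 0.002], [0.259, 0.966, -0.0], [-0.002, 0.0, -1.0]]
contact_force: [0.6, 1.6, 1.9]
grip_width: 0.007
finger_force: 1.4
time_s: 50.07
tcp_pos: [0.5748, -0.1672, 0.0846]
eef_rot: [[-0.966, 0.26, 0.001], [0.26, 0.966, 0.001], [-0.001, 0.001, -1.0]]
contact_force: [1.7, 3.1, 3.4]
grip_width: 0.007
finger_force: 2.2
(array([ 0.01, -0.24,  0.02]), np.float64(-0.01))
```

```bash
for i in 1; do python3 -m crank '[0,0,0,0,-0.15,0,1, 0,0,0,0,-0.1,0,1, 0,0,0,0,0,0,1]'; python3 -m crank '[0,0,0,0,-0.12,0,1, 0,0,0,0,0,0,1]'; python3 -m crank '[0,0,0,0,-0.1,0,1, 0,0,0,0,0,0,1]'; done | grep -E "tcp|contact"
python3 - <<'E'
from h import *
O=np.array([.5416,-.1898]); print(go(*cad(O,-15,.026,.0245),.084,-15))
E
```

```text
tcp_pos: [0.5728, -0.1724, 0.084]
contact_force: [2.9, 3.9, 0.2]
tcp_pos: [0.5718, -0.1753, 0.084]
contact_force: [2.6, 5.4, -0.6]
tcp_pos: [0.571, -0.178, 0.084]
contact_force: [0.9, 3.8, 0.3]
(array([-0.02,  0.22,  0.  ]), np.float64(0.0))
```

```bash
for i in 1; do python3 -m crank '[0,0,0,0,-0.1,0,1, 0,0,0,0,0,0,1]'; python3 -m crank '[0,0,0,0,-0.1,0,1, 0,0,0,0,0,0,1]'; python3 -m crank '[0,0,0,0,-0.06,0,1, 0,0,0,0,0,0,1]'; done | grep -E "tcp|contact"
python3 - <<'E'
from h import *
f=arm.grab_frame("wrist"); save(f,"w11",(100,280,160,460),2)
for q,z in [("lever_tip",.098)]:
    for r in arm.pinpoint(f,q)[:2]:
        P=back(f,r["point"],z); d=P[:2]-np.array([.5416,-.1898]); a=np.radians(-15); print(q,r["point"],round(r["confidence"],2), np.round([d@[np.cos(a),np.sin(a)],d@[-np.sin(a),np.cos(a)]],4))
E
```

```text
tcp_pos: [0.5705, -0.1801, 0.0842]
contact_force: [1.2, 5.1, 1.4]
tcp_pos: [0.5705, -0.1808, 0.0844]
contact_force: [1.0, 8.6, 2.8]
tcp_pos: [0.5704, -0.1809, 0.0845]
contact_force: [2.1, 10.8, 3.1]
lever_tip [262.3, 266.8] 0.69 [ 0.0274 -0.0126]
lever_tip [227.3, 1.4] 0.58 [ 0.0081 -0.1453]
```

The lever is at its end stop: the force rises with no motion, and the tip is at y≈-12 mm as expected. Retreat and check.

```bash
python3 -m crank '[0,0,0,0,0.3,0,1, 0,0,0,0,0.3,0,1, 0,0,0,0,0,-0.8,1, 0,0,0,0,0,-0.9,1, 0,0,0,0,0,-0.9,1, 0,0,0,0,0,-0.9,1, 0,0,0,0,0.6,-0.9,1, 0,0,0,0,0.9,0,1]'
python3 -m crank '[0,0,0,0,0.9,0,1, 0,0,0,0,0.9,0,1, 0,0,0,0,0,0,1, 0,0,0,0,0,0,1, 0,0,0,0,0,0,1]'
python3 - <<'E'
from h import *
g=arm.grab_frame("scene"); save(g,"c4",(150,240,190,320),5)
f=arm.grab_frame("side"); save(f,"s4",(80,370,200,440),1.8)
a=cv2.imread("pics/c4.png");b=cv2.imread("pics/s4.png");b=b[:,:]
H=450; cv2.imwrite("pics/m3.png",np.hstack([cv2.resize(a,(430,H*2//3+30))[:330].copy() if 0 else cv2.copyMakeBorder(cv2.resize(a,(400,277)),0,H-277,0,0,0),cv2.resize(b,(372,H))]))
for n,h in (("scene",g),("side",f)):
    for q,z in [("lever_tip",.098),("stop_face",.06),("caddy",0)]:
        for r in arm.pinpoint(h,q)[:1]: print(n,q,np.round(r["point"]),round(r["confidence"],2),np.round(back(h,r["point"],z),3))
E
```

```text
time_s: 51.92
tcp_pos: [0.5847, -0.1381, 0.1988]
eef_rot: [[-0.964, 0.265, 0.006], [0.265, 0.964, -0.004], [-0.007, -0.002, -1.0]]
contact_force: [1.5, -0.6, -0.3]
grip_width: 0.006
finger_force: 0.0
time_s: 52.33
tcp_pos: [0.5944, -0.0921, 0.194]
eef_rot: [[-0.966, 0.26, -0.001], [0.26, 0.966, -0.002], [0.001, -0.002, -1.0]]
contact_force: [0.5, 1.0, 0.1]
grip_width: 0.007
finger_force: 0.0
scene lever_tip [162. 264.] 0.6 [ 0.56  -0.204  0.098]
scene stop_face [316. 452.] 0.52 [0.675 0.482 0.06 ]
scene caddy [184. 267.] 0.92 [ 0.566 -0.199  0.   ]
side lever_tip [141. 317.] 0.55 [ 0.567 -0.221  0.098]
side stop_face [154. 311.] 0.69 [ 0.586 -0.195  0.06 ]
side caddy [164. 316.] 0.59 [ 0.571 -0.204  0.   ]
```

View pics/m3.png

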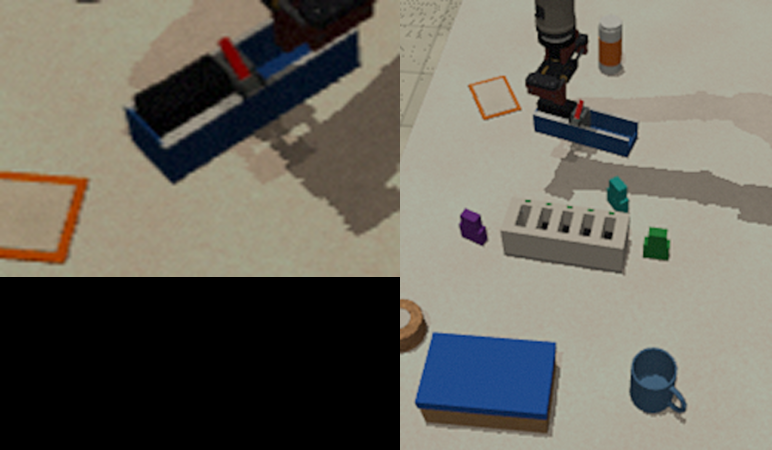

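The lever lies over to the far side, the four packs are closed up, the dock is empty and the bystanders are untouched.

```bash
python3 -c "
from station import arm
print(arm.close_job())"
```

```text
the job is handed in; nothing more can be done
None
```

I handed the job in: all four packs are in the caddy under the strips, the stop is pushed up against the row and its lever flipped right over, with the shoe box, can and mug untouched; one press into the dock reached about 50 N at the wrist (limit 120 N), and the caddy was knocked about 14 mm aside during the run, so I re-measured it before pushing the stop.

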